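# Lock the slide carriage and grease it through its oblique nipple

## Robot

A 6-joint arm with a two-finger parallel gripper is mounted at the origin on a cart in front of the work surface, level with it; the furniture and walls round the work are solid. World frame = base frame: x ahead of the robot, y to its left, z up, the work surface at z = 0. Lengths are in mm, angles in rad, forces in N, time in s.
With the tool pointing down it reaches from about 350 to 775 mm from the base axis. Payload 7.3 kg.
Tool frame: the origin (TCP) lies midway between the tips of the shut fingers; the grasp point (between the pads) lies 19 mm behind it; z points along the fingers, y is the line along which they close (so a half turn about z gives the same grasp; the last joint's range is limited). The gripper opens to 92 mm and grips with 3 to 60 N. Pads are 19 mm wide; open, the fingers measure 130 mm over their backs; the gripper's body (75 mm by 190 mm) begins 47 mm behind the grasp point.
Start: joints at [-0.146, 0.342, 1.524, -0, 1.275, -0.146], TCP at [525.022, 0.019, 194.941] pointing down, gripper open.
Joint ranges: [-2.53, 2.53], [-0.77, 2.02], [0.04, 2.7], [-1, 4.14], [0.28, 2.66], [-3.11, 3.11]. Speed limits (rad/s): [2.57, 2.57, 3.14, 3.14, 3.14, 3.14].

## Interface

Orientations are given as [roll, pitch, yaw] about the fixed x, y, z axes, in that order (R = Rz(yaw) Ry(pitch) Rx(roll)).
In Python, from plant import monitor, optics, workorder gives the robot as it stands. The module is installed in compiled form; this text tells all that it offers.
- The arm moves only by the tool servo_tool, never from a script. Its arguments are lists of equal length, an entry for each row: "linear": the shift along the tool's x, y, z as a fraction of full scale, a list of three; "spin": the turn about the tool's z as a fraction of full scale. In form: {"linear": [[dx, dy, dz], ...], "spin": [spin, ...]}. A call has exactly 8 rows; each row shifts and turns the commanded pose from where the row before left it, along the tool's axes as they then stand; what a row does not reach is not made up. Full scale, the value 1, is 200 mm for a shift and 90 degrees for a turn. A row lasts 1/8 s, in which the tool goes at most 62.5 mm and 10.7 degrees, less where a joint would pass 70% of its speed; a pose out of reach is approached as far as the arm can. A call with a number of a shift or a turn outside -1 to 1 is refused whole. A call with a gripper value outside its range is refused whole. "hand" is the opening, from -1 (shut) to 1 (fully open), set as the call begins (left out, the last holds). The fingers move at their own pace and stop on an object; the grip force is fixed at half the most. Time passes only in rows, so rows that do not move let the fingers close, or fill a call up. It gives the time, the measured TCP pose, the force, the opening and the grip force at its end, in the units of the state.
- monitor.get_obs(): the state, without advancing time (a new reading comes with each control period).
- optics.capture(name): name is "scene" or "side" or "wrist"; returns a dict with "frame" (384x512x3 uint8, blue, green, red), "K" (3x3 intrinsics, pixels), "world_to_cam" (4x4, takes a point from world to camera coordinates). Camera axes: x right, y down, z forward; pixel columns grow to the right and rows downward; lengths in mm; the calibration is good to about 2 mm. A picture is of the moment at which its call begins. There is no depth.
- workorder.close_job(): hands the job in; it is judged then, once.
The state is a dict: "time": time; "joint_positions": joint angles; "dq": joint speeds; "tau": joint torques, N m; "tool_pos": TCP position; "tcp_rot": TCP orientation; "contact_force": force on the tool from outside, world axes, zero at the start; "moment": the same for the moment, N m; "grip_width": finger opening in mm; "finger_force": force on a finger pad.
Only numpy, scipy, OpenCV 4.12 (cv2) and the standard library are available. Lean on these libraries where they do the work, as an engineer would, in place of code of your own. Each camera call takes 0.05 s, during which the arm holds its last target. There are 200 camera calls.

## Task

Grease the carriage of the small linear slide. First swing the yellow locking hook over and down until it rests fully on the carriage's side pin, so that the carriage cannot roll away. Then take the blue push-type grease gun out of its stand, press its coupler squarely onto the tilted brass nipple until it snaps over the head, keep pushing the gun in against its spring until the red ring on the nozzle tube has gone into the barrel, and finish while holding it pressed there; leave the oil dropper, hex key and bubble level where they are.

Things in the scene. Friction and masses are not known exactly. Their poses are not given: they have to be found in the camera images.
- slide: linear slide fixed to the bench: grey base 224 x 112 x 12 mm, steel rail along its x axis (rail top 30 mm up), black end plates 42 mm high at x = -104 and +104 mm. Origin: centre of the base's underside, z up. The carriage is parked at the -x end; the hook is on the +y side, the scale strip on the -y side
- carriage (a joint): travel in m of the carriage along the slide's +x: 0 = parked against the buffers of the -x end plate (start), at most 0.085. It rolls easily (0.6 N), so a push on the tilted nipple drives it off unless the hook holds it; hooked, it has about 1.5 mm of play
- carriage_top (a point): centre of the top face of the carriage's aluminium table plate (74 mm along the rail, 72 mm across, 8 mm thick, top 52 mm above the bench)
- nipple: brass grease nipple on a dark oblique boss on the carriage. Origin on its axis where it leaves the boss, about 63 mm above the bench; z = its axis pointing outward, 30 degrees (0.524 rad) from vertical, leaning to the slide's -x. Along z: hexagon to 6 mm, neck 8 mm thick to 15 mm, head 12 mm thick at 17.5 to 19 mm, cone nose to 5 mm thick at 25 mm
- nipple_tip (a point): end of the nipple's nose, 25 mm from the nipple's origin along its axis, about 84 mm above the bench while parked
- hook (a joint): angle in rad of the yellow locking hook: 0 = closed, lying level, its tooth behind the carriage's pin; 1.2 to 1.85 at the start, standing up (1.57 = upright); stop at 1.95. Its hinge is stiff: it stays where it is left and needs about 1 to 1.5 N at the thumb pad. Push it over from its -x side (slide's frame), then down from above
- hook_pivot (a point): the hook's hinge, 46 mm above the bench, at (-98, 46) mm in the slide's frame, hinge axis along the slide's y. Closed, the 10 mm wide arm runs 81 mm along the slide's +x, its top 12 mm above the pivot, with a tooth hanging from its end; the side pin it rests on is 68 mm from the pivot
- hook_pad (a point): centre of the hook's ribbed thumb pad (26 mm along the arm, 20 mm across), on the face that looks up when the hook is closed. It lies 64 mm along the arm from the pivot and 16 mm off the line through the pivot; closed, it is 62 mm above the bench
- gun_stand: fixed stand of the grease gun: dark plate 76 x 76 x 6 mm with an upright black tube, outside diameter 37 mm, bore 27 mm, rim 67 mm above the bench. Origin: centre of the plate's underside. The gun's nozzle hangs inside the tube: lift the gun at least 65 mm to clear it
- grease_gun: blue push-type grease gun, 150 mm long, about 0.3 kg, upright in the stand. Origin on its axis at the flat shoulder between barrel and grip (109 mm above the bench at the start), z to the tail. Black hexagonal grip from 0 to +42 mm, 24 mm across flats (one pair faces the gun's x axis), tail cap 31 mm thick to +50, barrel 36 mm thick from -42 to 0. Fingertips on the shoulder take the push
- nozzle (a joint): how far in m the nozzle is pushed into the barrel: 0 = out (start), 0.015 = end stop. The spring begins to yield at 9 N, needs about 15.5 N at 0.012 and 17 N at the stop. The nozzle is a tube 10 mm thick with a red ring, which is inside the barrel from 0.012 on, and the coupler at its end
- coupler_mouth (a point): centre of the coupler's open end, on the gun's axis, 100 mm from the gun's origin (at -z) with the nozzle out. The coupler is a steel cylinder 24 mm thick and 25 mm long with a flared 14 mm bore and three spring balls that snap behind the nipple's head; this takes about 3 to 6 N along the axis
- coupler_seat (a point): bottom of the coupler's bore, 16 mm inside its mouth; z = the gun's axis, to the tail. Snapped on, the nipple's tip touches it (the mouth is then 9 mm from the nipple's origin along the nipple's axis); before the snap they are at least 6 mm apart
- oil_dropper: bystander: amber dropper bottle, 29 mm diameter, 90 mm high, upright; origin at the centre of its foot
- hex_key: bystander: L-shaped steel hex key, 31 x 83 x 5 mm, lying; origin at its centre on the bench
- bubble_level: bystander: round bubble level, 34 mm diameter, 14 mm high; origin at the centre of its underside
Things that resemble listed ones, but are neither listed nor needed, are in the scene too. What is shaped like the grease_gun but turquoise is not meant.

How it is judged (in metres and radians):
On the way, in this order (a step that is already met when the one before it is completed fails the run):
1. the locking hook rests fully closed with its tooth behind the pin of the parked carriage (value of joint hook below 0.06 rad and value of joint carriage below 0.004 m), for 0.3 s.
2. the coupler has snapped squarely over the head of the nipple, the carriage still locked (all of step 1 and distance between coupler_seat and nipple_tip below 0.003 m and angle between the z axis of coupler_seat and the z axis of nipple, either way round below 0.12 rad), for 0.1 s.
At the end, for the whole second after the job is handed in: Fingers hold the gun: coupler on the nipple (tip within 3 mm of the seat, axes within 0.12 rad), nozzle in by 11.5 mm or more, over 8 N on the nipple; hook closed (under 0.06 rad), carriage within 4 mm of parked; bystanders within 20 mm of their places, dropper upright (all of step 2 and value of joint nozzle above 0.0115 m and contact force between grease_gun and nipple above 8 N and contact force between grease_gun and the fingers above 3 N and distance of each of oil_dropper, hex_key, bubble_level from where it was at the start of the episode below 0.02 m and angle between oil_dropper's own z axis and vertical below 0.2 rad); the arm keeps its last pose, push and grip.
It fails at once if oil dropper, hex key or bubble level pushed away (more than 30 mm) or the dropper knocked over (distance of any of oil_dropper, hex_key, bubble_level from where it was at the start of the episode above 0.03 m or angle between oil_dropper's own z axis and vertical above 0.5 rad).
It fails at once if the unlocked carriage rolled away along the rail (more than 25 mm) (value of joint carriage above 0.025 m).
It also fails if it takes over 53 s, if anything falls off the work surface, if the arm or the gripper's body presses on something with over 40 N, if the wrist force passes 120 N, or if a joint passes its speed limit or range.

## Working session

There is one attempt and no reset: what is moved stays moved. The work goes in short steps, Python scripts to look and compute and a tool call to move; the robot and the scene stay as the last step left them, time stands still between calls to the robot, and variables do not carry over. Pictures are saved under pics/ and viewed, at most 10 in all, crops included, and the job is handed in when it is done.

Besides the shell and the picture viewer there is one more tool, called after "Call:" as name([rows], argument=value, ...), one row to a line, values as JSON. servo_tool: Moves the arm, as the interface text tells. Shift numbers are shares of 200 mm and turn numbers shares of 90 degrees, none past 1 either way. Its arguments: {"type":"object","properties":{"linear":{"type":"array","items":{"type":"array","items":{"type":"number","minimum":-1,"maximum":1}}},"spin":{"type":"array","items":{"type":"number","minimum":-1,"maximum":1}},"hand":{"type":"number"}},"required":["linear","spin"]}

```bash
mkdir -p pics; cat > h.py <<'E'
import numpy as np, cv2
from plant import monitor, optics, workorder
def cap(n):
    d=optics.capture(n); return d["frame"],np.array(d["K"]),np.array(d["world_to_cam"])
def ray(K,T,uv):
    R=T[:3,:3]; o=-R.T@T[:3,3]; d=R.T@np.linalg.solve(K,[uv[0],uv[1],1.]); return o,d/np.linalg.norm(d)
def plane(K,T,uv,z):
    o,d=ray(K,T,uv); return o+d*(z-o[2])/d[2]
def tri(*v):
    A=np.zeros((3,3));b=np.zeros(3);L=[ray(*x) for x in v]
    for o,d in L:
        P=np.eye(3)-np.outer(d,d);A+=P;b+=P@o
    p=np.linalg.solve(A,b); return p,[float(np.linalg.norm((np.eye(3)-np.outer(d,d))@(p-o))) for o,d in L]
def proj(K,T,p):
    q=K@(T[:3,:3]@np.asarray(p,float)+T[:3,3]); return q[:2]/q[2]
E
python3 - <<'E'
from h import *
import pickle
s={}
for n in("scene","side","wrist"):
    s[n]=cap(n); print(n,s[n][1][0,0],ray(s[n][1],s[n][2],(256,192)))
pickle.dump(s,open("s0.pkl","wb"))
cv2.imwrite("pics/a.png",cv2.resize(s["scene"][0],(800,600)))
cv2.imwrite("pics/b.png",cv2.resize(s["side"][0],(800,600)))
cv2.imwrite("pics/c.png",cv2.resize(s["wrist"][0],(800,600)))
print(monitor.get_obs())
E
```

```text
scene 473.25149312140246 (array([ 16.62196602, 845.68738416, 693.32072736]), array([ 0.42476193, -0.75428172, -0.50063598]))
side 368.46843476879866 (array([372.44122822, 691.26169545, 529.30623861]), array([ 0.18869294, -0.83221935, -0.5213501 ]))
wrist 294.2411863490204 (array([524.67181037,  78.71754911, 384.98428843]), array([-0.0020168 , -0.28665377, -0.95803212]))
{'time': 0.15, 'joint_positions': array([-1.46009196e-01,  3.42564602e-01,  1.52475404e+00, -7.18318961e-06,
        1.27535265e+00, -1.46009917e-01]), 'dq': array([-0.00028806, -0.00188994, -0.00415011, -0.00042664,  0.00023085,
       -0.00140433]), 'tau': array([ 7.52666965e-04, -4.31470585e+01, -2.44352603e+01,  7.18239485e-02,
        5.38185902e-02, -1.32920518e-04]), 'tool_pos': array([5.24695321e+02, 5.98054397e-02, 1.94418817e+02]), 'tcp_rot': array([-3.14052449e+00, -1.50137383e-04,  1.57079906e+00]), 'contact_force': array([ 0.43522717, -0.94369939,  0.07551469]), 'moment': array([ 0.00247357, -0.07995531, -0.00591603]), 'finger_force': 0.0, 'grip_width': 92.08700950624612}
```

View pics/a.png

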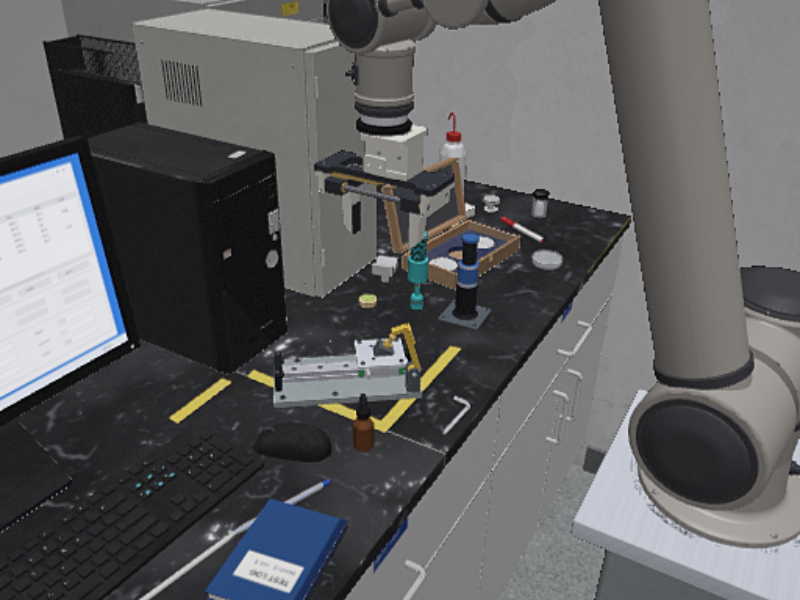

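View pics/b.png

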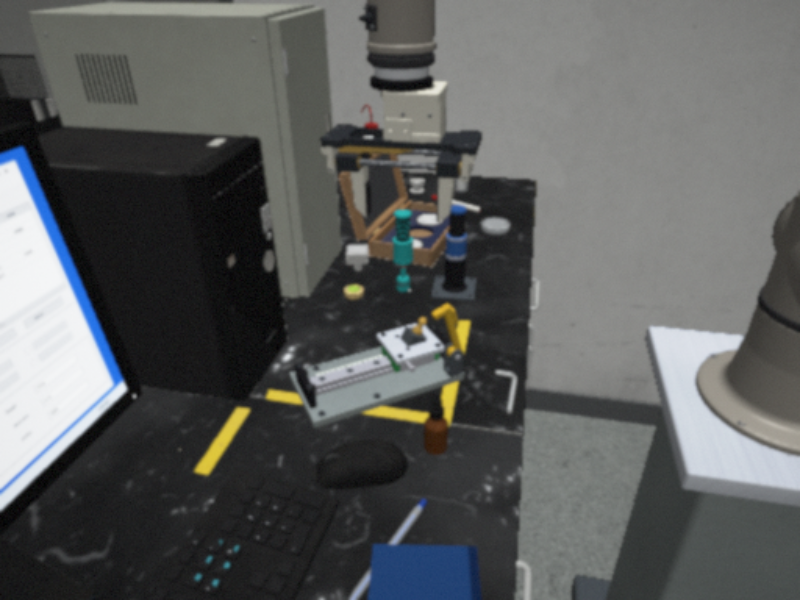

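The scene view shows the slide at about (350,370) of 800x600, with the hook standing at (405,345). The blue gun in its stand is at (467,280), the dropper at (363,425), the hex key at (457,413) and the level at (368,300). The turquoise decoy is at (418,270). The side view agrees: gun (456,250), hook (447,325). Next I'll crop closer and check the wrist view.

```bash
python3 - <<'E'
from h import *
import pickle
s=pickle.load(open("s0.pkl","rb"))
a=s["scene"][0][140:290,165:325]; b=s["side"][0][125:295,180:340]
a=cv2.resize(a,None,fx=2.5*1.0,fy=2.5,interpolation=cv2.INTER_CUBIC); b=cv2.resize(b,None,fx=2.5,fy=2.5,interpolation=cv2.INTER_CUBIC)
c=np.zeros((425,800,3),np.uint8);c[:375,:400]=a;c[:425,400:]=b
cv2.imwrite("pics/d.png",c)
for n in s:
    f,K,T=s[n]; h=cv2.cvtColor(f,cv2.COLOR_BGR2HSV)
    for nm,lo,hi in(("blue",(105,110,50),(122,255,255)),("teal",(85,120,60),(97,255,255)),("yel",(18,130,90),(32,255,255)),("brass",(10,100,90),(18,255,255))):
        m=cv2.inRange(h,lo,hi); k,_,st,ce=cv2.connectedComponentsWithStats(m)
        print(n,nm,[(ce[i].round(1).tolist(),st[i].tolist()) for i in range(1,k) if 12<st[i,4]<3000])
E
```

```text
scene blue [([50.0, 152.8], [0, 97, 81, 159, 1029]), ([300.5, 152.2], [295, 149, 12, 7, 61]), ([303.8, 165.1], [292, 158, 25, 13, 55]), ([298.8, 176.5], [291, 171, 15, 11, 119]), ([362.5, 198.9], [360, 194, 6, 11, 19]), ([208.4, 308.6], [206, 307, 6, 5, 17]), ([179.1, 351.9], [131, 319, 91, 65, 2849]), ([249.8, 347.9], [239, 331, 22, 35, 126])]
scene teal [([267.5, 169.3], [261, 148, 13, 34, 259]), ([266.3, 191.0], [262, 183, 9, 16, 90])]
scene yel [([185.1, 5.0], [180, 1, 11, 9, 80]), ([234.4, 115.5], [227, 114, 17, 4, 19]), ([260.7, 218.9], [250, 207, 20, 30, 185]), ([248.2, 218.9], [245, 215, 8, 8, 27]), ([280.3, 234.1], [269, 221, 26, 29, 230]), ([167.1, 241.6], [159, 237, 16, 11, 94]), ([126.5, 256.6], [108, 242, 40, 29, 263]), ([250.5, 265.4], [236, 255, 30, 22, 231]), ([217.7, 262.3], [204, 259, 25, 10, 109])]
scene brass [([293.2, 122.4], [289, 104, 9, 36, 116]), ([250.6, 144.7], [246, 128, 11, 33, 61]), ([285.1, 150.6], [273, 141, 27, 20, 121]), ([259.3, 166.0], [258, 161, 5, 12, 28]), ([231.8, 271.6], [226, 268, 11, 7, 43])]
side blue [([40.7, 163.3], [0, 93, 80, 159, 1473]
[... 905 characters left out ...]
), ([272.8, 161.8], [266, 151, 18, 18, 79]), ([280.4, 272.3], [276, 270, 10, 6, 32])]
wrist blue [([219.8, 330.5], [210, 328, 21, 5, 77])]
wrist teal [([288.9, 312.1], [277, 297, 28, 27, 506])]
wrist yel [([427.9, 8.3], [427, 0, 3, 18, 19]), ([418.5, 29.0], [412, 29, 14, 1, 14]), ([189.7, 99.9], [165, 49, 62, 103, 1394]), ([256.0, 53.1], [222, 51, 58, 13, 82]), ([260.4, 56.7], [259, 53, 4, 8, 18]), ([382.8, 58.8], [363, 52, 34, 19, 233]), ([250.0, 67.4], [240, 67, 21, 2, 23]), ([198.9, 200.4], [189, 149, 20, 95, 797]), ([236.8, 152.5], [232, 148, 8, 12, 32]), ([229.7, 157.3], [222, 153, 14, 13, 59])]
wrist brass [([181.6, 8.5], [167, 0, 27, 17, 262]), ([296.2, 325.3], [290, 325, 14, 2, 19])]
```

View pics/c.png

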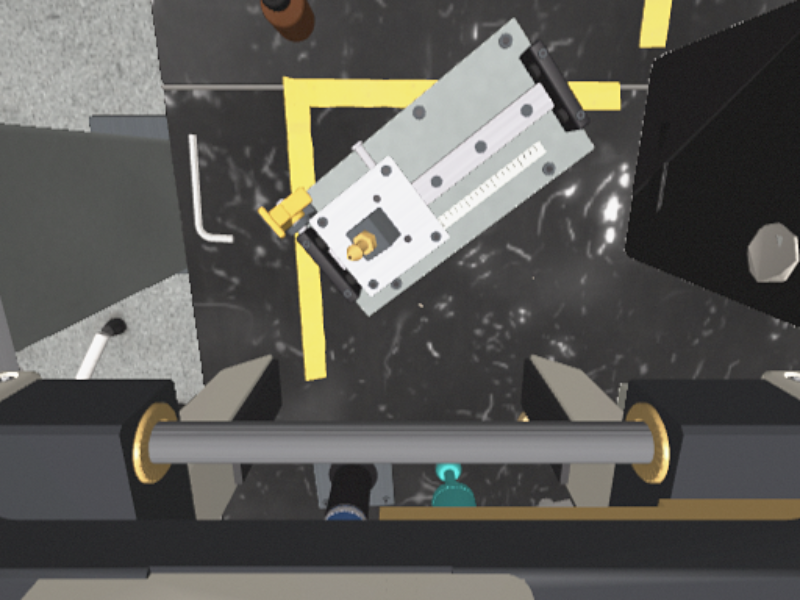

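View pics/d.png

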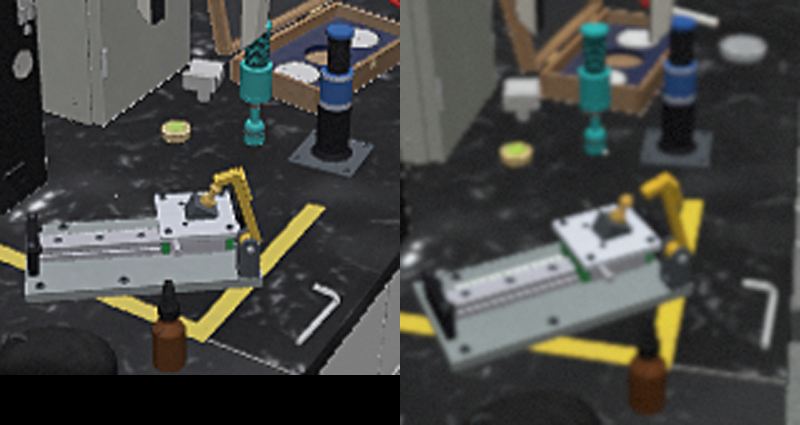

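The wrist view shows the slide rotated about 35° in world. The table plate is centred near (378,228), the nipple tip at about (355,252), the hook pad at (275,218), the blue gun at (347,500) and the hex key at (200,200). The tool can't tilt, so I'll have to tilt the gun in the grip, levering it against the stand. First I'll measure the plate, hook and gun.

```bash
python3 - <<'E'
from h import *
import pickle
s=pickle.load(open("s0.pkl","rb"))
f,K,T=s["wrist"];h=cv2.cvtColor(f,cv2.COLOR_BGR2HSV)
m=cv2.inRange(h,(0,0,205),(180,40,255));m[:, :180]=0;m[220:]=0;m[:,300:]=0;m[:95]=0
m=cv2.morphologyEx(m,cv2.MORPH_OPEN,np.ones((7,7)))
k,l,st,ce=cv2.connectedComponentsWithStats(m);i=1+np.argmax(st[1:,4])
c=max(cv2.findContours((l==i).astype(np.uint8),0,2)[0],key=cv2.contourArea)
P=np.array([plane(K,T,p[0],52)[:2] for p in c],np.float32)
r=cv2.minAreaRect(P);print("plate",r,st[i]);ctr=np.array(r[0])
# base: grey mask
m=cv2.inRange(h,(60,5,120),(110,40,190));m[240:]=0
m=cv2.morphologyEx(m,cv2.MORPH_OPEN,np.ones((3,3)));m[:,400:]=0
k,l,st,ce=cv2.connectedComponentsWithStats(m)
o=[j for j in range(1,k) if st[j,4]>150];print([st[j].tolist() for j in o])
pts=np.vstack([plane(K,T,p,12)[None,:2] for j in o for p in np.argwhere(l==j)[:,::-1]]).astype(np.float32)
print("base",cv2.minAreaRect(pts))
# hook / nipple by tri
print("pad-ish",[plane(K,T,(174,139),z) for z in(62,110)])
sc=s["scene"][1:];si=s["side"][1:];w=(K,T)
print("hook top",tri((*sc,(259,208)),(*si,(283,196))))
print("nip",tri((*sc,(247,217)),(*si,(269,204)),(*w,(227,162))))
print("gunring",tri((*sc,(298.8,176.5)),(*si,(291.7,158.6))),"cap",tri((*sc,(300.5,152.2)),(*si,(293.1,134.5))))
print("key",[plane(K,T,np.array(p)*.64,0)for p in((192,136),(205,238),(232,240))],"drop",plane(K,T,(180,5),45))
E
```

```text
plate ((513.1616821289062, 36.659481048583984), (90.02278137207031, 73.58606719970703), 39.84326171875) [ 206  106   77   75 3141]
[]Traceback (most recent call last):
  File "<stdin>", line 16, in <module>
    return _nx.concatenate(arrs, 0, dtype=dtype, casting=casting)
           ~~~~~~~~~~~~~~~^^^^^^^^^^^^^^^^^^^^^^^^^^^^^^^^^^^^^^^
ValueError: need at least one array to concatenate
```

```bash
python3 - <<'E'
from h import *
import pickle
s=pickle.load(open("s0.pkl","rb"))
f,K,T=s["wrist"];h=cv2.cvtColor(f,cv2.COLOR_BGR2HSV)
for n,p in(("base",(268,80)),("base2",(330,40)),("base3",(300,130)),("plate",(250,115)),("plate2",(270,150)),("rail",(290,100)),("bench",(320,200))):print(n,h[p[1],p[0]])
m=cv2.inRange(h,(0,0,205),(180,40,255));m[:, :180]=0;m[220:]=0;m[:,300:]=0;m[:95]=0
m=cv2.morphologyEx(m,cv2.MORPH_OPEN,np.ones((21,21)))
c=max(cv2.findContours(m,0,2)[0],key=cv2.contourArea)
print("plate",cv2.minAreaRect(np.array([plane(K,T,p[0],52)[:2] for p in c],np.float32)))
# base corners by eye
C=[np.array(p)*.64 for p in((515,18),(593,147),(368,316),(312,190))]
q=[plane(K,T,p,12)[:2] for p in C];print("base corners",np.round(q,1),[np.linalg.norm(q[i]-q[i+1]) for i in range(3)])
d=q[1]-q[2];print("axis deg",np.degrees(np.arctan2(d[1],d[0])))
print("pad-ish",[plane(K,T,(174,139),z) for z in(62,110)])
sc=s["scene"][1:];si=s["side"][1:];w=(K,T)
print("hook top",tri((*sc,(259,208)),(*si,(283,196))))
print("nip",tri((*sc,(247,217)),(*si,(269,204)),(*w,(227,162))))
print("gunring",tri((*sc,(298.8,176.5)),(*si,(291.7,158.6))),"cap",tri((*sc,(300.5,152.2)),(*si,(293.1,134.5))))
print("key",[plane(K,T,np.array(p)*.64,0)for p in((192,136),(205,238),(232,240))],"drop",plane(K,T,(180,5),45))
E
```

```text
base [ 75   8 198]
base2 [ 72   7 195]
base3 [ 30   3 244]
plate [120   2 244]
plate2 [120   1 244]
rail [143   4 233]
bench [ 0  4 61]
plate ((528.4857788085938, 50.19063186645508), (26.927825927734375, 27.23546600341797), 0.024901313707232475)
base corners [[605.9 177. ]
 [672.2  89.9]
 [496.5 -47.2]
 [454.4  57.7]] [np.float64(109.46065443111821), np.float64(222.83662581222225), np.float64(112.99887513133532)]
axis deg 37.96782867415407
pad-ish [array([434.92522372,  42.11322306,  62.        ]), array([448.26282655,  47.55313984, 110.        ])]
hook top (array([462.3029495 ,  38.58847977, 117.74272128]), [0.1264320421517197, 0.12643204215183368])
nip (array([496.30515294,  23.15744172,  78.64835025]), [7.558457875134092, 3.9929904207677525, 4.126142802824489])
gunring (array([ 475.2909119 , -204.79238548,   85.87151668]), [0.20469586619358265, 0.20469586619356828]) cap (array([ 474.43962812, -202.57071947,  158.34378526]), [1.2718561129049397, 1.271856112904882])
key [array([359.88361543,  98.38276681,   0.        ]), array([360.11158878,  17.77233175,   0.        ]), array([382.61212249,  16.09711777,   0.        ])] drop [447.20380126 174.08277833  45.        ]
```

Call:
servo_tool([
  [0, -0.226, 0],
  [0, -0.226, 0],
  [-0.018, -0.226, 0],
  [0, 0, 0],
  [0, 0, 0],
  [0, 0, 0],
  [0, 0, 0],
  [0, 0, 0],
], spin=[0, 0, 0, 0.116, 0.116, 0.116, 0.116, 0.116], hand=-1)

```text
time: 1.15
tool_pos: [389.2, -3.5, 194.8]
tcp_rot: [-3.141, 0.0, 0.654]
contact_force: [0.4, -0.4, 0.2]
grip_width: 16.2
finger_force: 0.0
```

```bash
python3 - <<'E'
from h import *
import pickle
s=pickle.load(open("s0.pkl","rb"))
s["w2"]=cap("wrist");pickle.dump(s,open("s0.pkl","wb"))
o=monitor.get_obs();print(o["tool_pos"],o["tcp_rot"],o["joint_positions"],o["time"])
f,K,T=s["w2"];h=cv2.cvtColor(f,cv2.COLOR_BGR2HSV)
cv2.imwrite("pics/e.png",cv2.resize(f,(800,600)))
for n in("wrist","w2"):
    f,K,T=s[n];h=cv2.cvtColor(f,cv2.COLOR_BGR2HSV)
    m=cv2.inRange(h,(0,0,238),(180,40,255));k,l,st,ce=cv2.connectedComponentsWithStats(m)
    for j in range(1,k):
        if st[j,4]>1500:
            mm=cv2.morphologyEx((l==j).astype(np.uint8),cv2.MORPH_OPEN,np.ones((5,5)))
            c=max(cv2.findContours(mm,0,2)[0],key=cv2.contourArea)
            print(n,"plate",st[j],cv2.minAreaRect(np.array([plane(K,T,p[0],52)[:2] for p in c],np.float32)))
E
```

```text
[389.26039129  -3.5615462  194.80614437] [-3.14141685e+00  1.71520923e-04  6.46455407e-01] [-2.06680535e-01  9.02624720e-02  1.85567225e+00 -1.46185249e-05
  1.19590317e+00  7.17665755e-01] 1.2
wrist plate [ 198   91  151   98 3557] ((508.4258117675781, 33.08879852294922), (73.44888305664062, 70.97223663330078), 37.573455810546875)
w2 plate [ 265    0   70  103 4026] ((509.6792907714844, 32.51630401611328), (74.12332153320312, 70.07831573486328), 37.9661750793457)
w2 plate [  40  231   80   38 1666] ((174.22265625, 116.46385955810547), (50.356605529785156, 94.77347564697266), 37.47515869140625)
```

View pics/e.png

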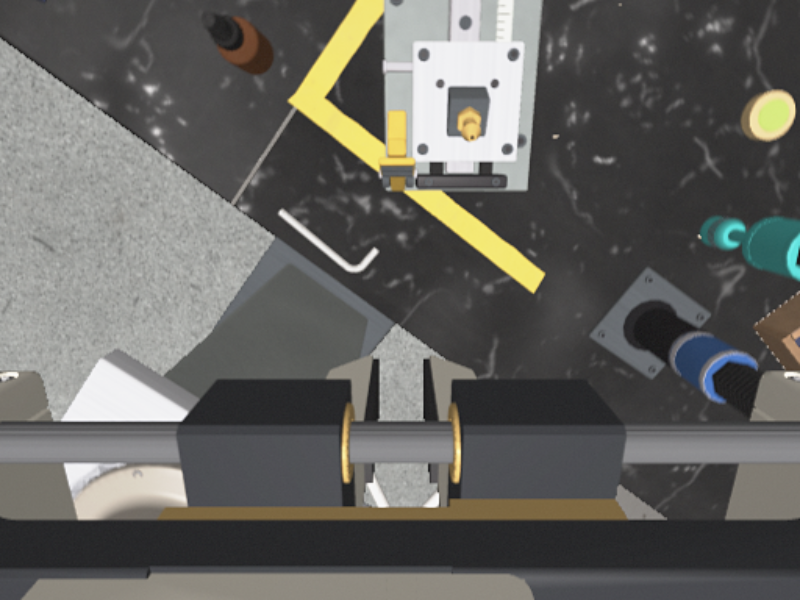

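The wrist view puts the hook nearly upright at (397,150) and the pivot near (397,180). The plate is centred at (468,100), the nipple tip at (468,130), the stand plate at (650,325) and the dropper at (240,40). The plate measures 74x71 mm at z=52, which agrees with the text, and the slide axis is 37.8°. I'll swing the hook now.

Call:
servo_tool([
  [0, -0.007, 0.27],
  [0, 0, 0.265],
  [0.04, 0, 0],
  [0.04, 0, 0],
  [0.04, 0, 0],
  [0.04, 0, 0],
  [0.04, 0, 0],
  [0.04, 0, 0],
], spin=[-0.009, 0, 0, 0, 0, 0, 0, 0])

```text
time: 2.2
tool_pos: [426.6, 27.9, 88.2]
tcp_rot: [3.141, -0.0, 0.674]
contact_force: [0.3, 0.3, 0.8]
grip_width: 0.2
finger_force: 0.0
```

Call:
servo_tool([
  [0.04, 0, 0],
  [0.04, 0, 0],
  [0.04, 0, 0],
  [0.04, 0, 0],
  [0.04, 0, 0],
  [0, 0, 0],
  [0, 0, 0],
  [0, 0, 0],
], spin=[0, 0, 0, 0, 0, 0, 0, 0])

```text
time: 3.2
tool_pos: [457.2, 52.3, 88.0]
tcp_rot: [3.142, -0.0, 0.674]
contact_force: [-0.5, -0.7, -0.3]
grip_width: 0.4
finger_force: 0.0
```

```bash
python3 - <<'E'
from h import *
f,K,T=cap("wrist");g,_,_=cap("side");q,_,_=cap("scene")
c=np.zeros((400,800,3),np.uint8);c[:300,:400]=cv2.resize(f,(400,300));c[:,400:]=cv2.resize(np.hstack([g[150:270,230:350]]),(400,400))
c[300:,:150]=cv2.resize(q[190:250,200:290],(150,100))
cv2.imwrite("pics/f.png",c)
E
```

```text
(no output)
```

View pics/f.png

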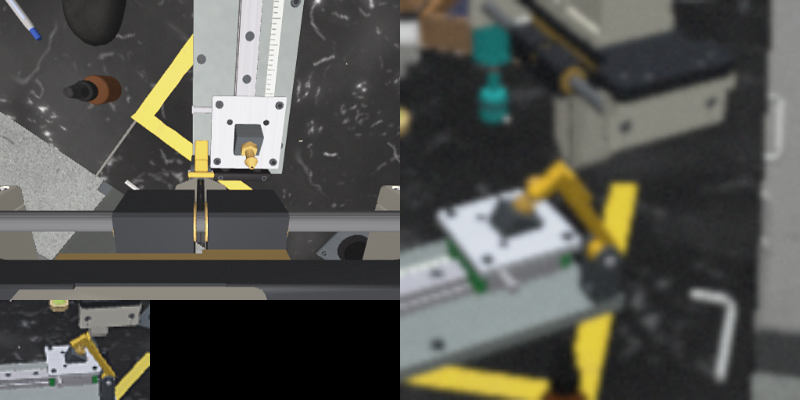

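The hook now leans toward the carriage and the shut fingers are behind it. I'll follow its arc down.

Call:
servo_tool([
  [0.0275, 0, 0.014],
  [0.0275, 0, 0.014],
  [0.0275, 0, 0.014],
  [0.0275, 0, 0.014],
  [0.0275, 0, 0.016],
  [0.0275, 0, 0.016],
  [0.0275, 0, 0.018],
  [0.0275, 0, 0.02],
], spin=[0, 0, 0, 0, 0, 0, 0, 0])

```text
time: 4.35
tool_pos: [492.0, 80.1, 62.5]
tcp_rot: [3.142, -0.0, 0.674]
contact_force: [-0.3, -0.1, -0.8]
grip_width: 0.4
finger_force: 0.2
```

Call:
servo_tool([
  [0, 0, 0.005],
  [0, 0, 0.005],
  [0, 0, 0.0],
  [0, 0, 0],
  [0, 0, 0],
  [0, 0, 0],
  [0, 0, 0],
  [0, 0, 0],
], spin=[0, 0, 0, 0, 0, 0, 0, 0])

```text
time: 5.35
tool_pos: [491.7, 79.9, 60.7]
tcp_rot: [3.142, -0.0, 0.674]
contact_force: [0.8, -0.0, 0.9]
grip_width: 0.7
finger_force: 0.5
```

Call:
servo_tool([
  [0, 0, 0.005],
  [0, 0, 0.005],
  [0, 0, 0.005],
  [0, 0, 0],
  [0, 0, 0],
  [0, 0, 0],
  [0, 0, 0],
  [0, 0, 0],
], spin=[0, 0, 0, 0, 0, 0, 0, 0])

```text
time: 6.35
tool_pos: [491.6, 79.9, 57.7]
tcp_rot: [-3.142, 0.0, 0.674]
contact_force: [-0.1, -0.6, -0.4]
grip_width: 1.0
finger_force: 0.1
```

```bash
python3 - <<'E'
from h import *
print(monitor.get_obs()["tool_pos"],monitor.get_obs()["contact_force"])
f,K,T=cap("wrist");g,_,_=cap("side");q,_,_=cap("scene")
c=np.zeros((400,800,3),np.uint8);c[:300,:400]=cv2.resize(f[:288,64:448],(400,300));c[:,400:]=cv2.resize(np.hstack([g[170:250,250:330]]),(400,400))
c[300:,:150]=cv2.resize(q[190:250,200:290],(150,100))
cv2.imwrite("pics/g.png",c)
E
```

```text
[491.59963599  79.88192352  57.6812803 ] [-0.09374615 -0.57839191 -0.42238903]
```

View pics/g.png

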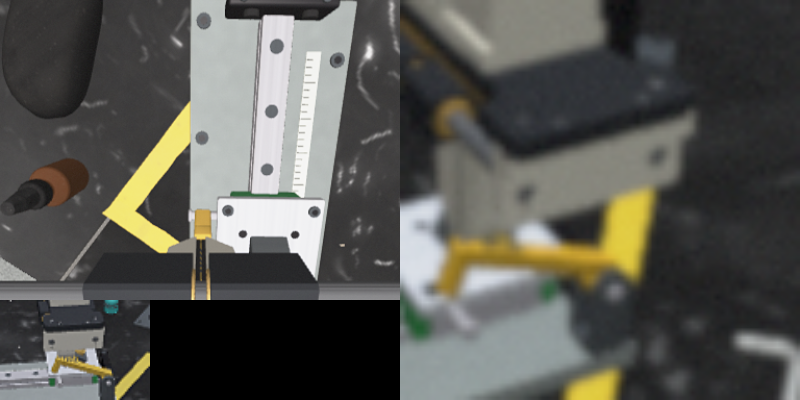

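The side crop shows the hook almost level but still rising a little toward the tooth, from pivot (615,285) to tooth (455,260). I'll measure it.

```bash
python3 - <<'E'
from h import *
import pickle
s=pickle.load(open("s0.pkl","rb"))
sc=s["scene"][1:];si=s["side"][1:]
u=np.array([np.cos(np.radians(37.9)),np.sin(np.radians(37.9)),0]);v=np.array([-u[1],u[0],0]);z=np.array([0,0,1.])
O=np.array([509,32.8,0])+52.8*u; print("O",O)
q,_,_=cap("scene");g,_,_=cap("side")
piv=O-98*u+46*v+46*z
for a in(0,.15,.3,.5):
    d=np.cos(a)*u+np.sin(a)*z;n=-np.sin(a)*u+np.cos(a)*z
    pt=[piv+10*d+12*n,piv+81*d+12*n]
    print(a,[proj(*sc,p).round(1).tolist() for p in pt],[proj(*si,p).round(1).tolist() for p in pt])
for n,f,r in(("scene",q,(230,195,290,250)),("side",g,(255,180,310,250))):
    h=cv2.cvtColor(f,cv2.COLOR_BGR2HSV);m=cv2.inRange(h,(15,110,70),(32,255,255));M=np.zeros_like(m);M[r[1]:r[3],r[0]:r[2]]=m[r[1]:r[3],r[0]:r[2]]
    k,l,st,ce=cv2.connectedComponentsWithStats(M)
    for j in range(1,k):
        if st[j,4]>20:
            ys,xs=np.where(l==j);print(n,st[j].tolist(),[(int(x),int(ys[xs==x].min()),int(ys[xs==x].max())) for x in range(xs.min(),xs.max()+1,3)])
E
```

```text
O [550.66363968  65.23425857   0.        ]
0 [[260.0, 232.6], [229.7, 234.5]] [[285.9, 222.0], [256.3, 230.9]]
0.15 [[260.8, 232.0], [230.8, 230.2]] [[286.7, 221.2], [257.4, 225.9]]
0.3 [[261.7, 231.6], [232.7, 225.9]] [[287.5, 220.6], [259.3, 220.9]]
0.5 [[263.0, 231.2], [236.4, 220.6]] [[288.7, 219.9], [263.0, 214.3]]
scene [269, 221, 21, 29, 213] [(269, 241, 246), (272, 238, 248), (275, 235, 244), (278, 232, 241), (281, 228, 238), (284, 225, 234), (287, 222, 231)]
scene [231, 224, 37, 13, 180] [(231, 230, 232), (234, 224, 232), (237, 224, 228), (240, 227, 228), (243, 225, 229), (246, 224, 230), (249, 227, 231), (252, 228, 232), (255, 229, 233), (258, 230, 234), (261, 230, 236), (264, 232, 234), (267, 234, 234)]
side [257, 190, 7, 7, 22] [(257, 192, 195), (260, 190, 191), (263, 190, 191)]
side [257, 208, 44, 21, 344] [(257, 227, 227), (260, 218, 228), (263, 218, 222), (266, 218, 222), (269, 218, 222), (272, 219, 222), (275, 219, 222), (278, 220, 223), (281, 220, 224), (284, 218, 225), (287, 218, 227), (290, 212, 223), (293, 210, 223), (296, 209, 225), (299, 208, 219)]
side [282, 244, 13, 6, 55] [(282, 249, 249), (285, 246, 249), (288, 245, 249), (291, 244, 249), (294, 245, 245)]
```

```bash
python3 - <<'E'
from h import *
import pickle
s=pickle.load(open("s0.pkl","rb"))
for n in("scene","side"):
    K,T=s[n][1:]
    print(n,"then",proj(K,T,(457.2,52.3,88)),"now",[proj(K,T,(491.6,79.9,zz)).round(1).tolist() for zz in(57.7,77,124)])
o=monitor.get_obs();print(o["tool_pos"],o["joint_positions"],o["grip_width"])
# pad y from w2 : tooth/arm column midpoints at assumed height
K,T=s["w2"][1:]
u=np.array([np.cos(np.radians(37.9)),np.sin(np.radians(37.9)),0]);v=np.array([-u[1],u[0],0]);O=np.array([550.66,65.23,0])
for uv,z in(((397*.64,133*.64),117),((397*.64,165*.64),110),((397*.64,187*.64),50)):
    p=plane(K,T,uv,z)-O;print((p@u).round(1),(p@v).round(1))
f=s["side"][0];h=cv2.cvtColor(f,cv2.COLOR_BGR2HSV)
q,_,_=cap("scene");g,_,_=cap("side")
c=np.zeros((400,800,3),np.uint8);c[:,:400]=cv2.resize(q[175:255,215:295],(400,400),interpolation=cv2.INTER_CUBIC);c[:,400:]=cv2.resize(g[165:245,240:320],(400,400),interpolation=cv2.INTER_CUBIC)
cv2.imwrite("pics/h.png",c)
E
```

```text
scene then [257.67618957 222.32277958] now [[238.6, 234.5], [238.6, 227.6], [238.6, 210.3]]
side then [284.01071988 211.51334418] now [[265.5, 228.8], [265.5, 221.4], [265.5, 202.4]]
[491.66315318  79.89524675  57.71404041] [ 7.12033016e-03  4.53416617e-01  1.78063721e+00 -2.73947436e-05
  9.07561367e-01  9.04023207e-01] 0.3887651014999445
-75.5 45.6
-92.3 45.8
-107.6 46.4
```

View pics/h.png

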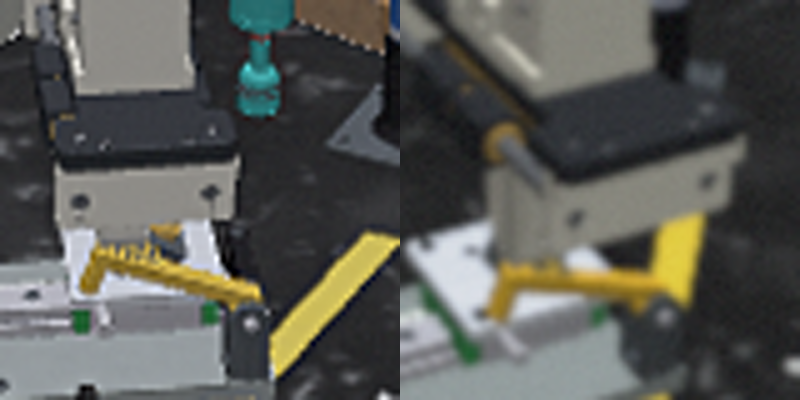

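```bash
python3 - <<'E'
from h import *
import pickle
s=pickle.load(open("s0.pkl","rb"))
u=np.array([np.cos(np.radians(37.9)),np.sin(np.radians(37.9)),0]);v=np.array([-u[1],u[0],0]);O=np.array([550.66,65.23,0])
A=s["scene"][1:];B=s["side"][1:]
def g(n,a,b):
    p,r=tri((*A,(215+a[0]/5,175+a[1]/5)),(*B,(240+(b[0]-400)/5,165+b[1]/5)))
    print(n,((p-O)@u).round(1),((p-O)@v).round(1),p[2].round(1),r[0])
g("LL",(58,222),(500,255));g("LR",(235,218),(735,200));g("plateR",(238,130),(745,135));g("screwL",(82,203),(574,218));g("screwR",(210,192),(708,180))
g("tooth",(100,250),(510,265))
q,_,_=cap("scene")
for r in range(216,236): print(r,[tuple(int(x) for x in q[r,c]) for c in range(233,251,2)])
E
```

```text
LL -7.2 84.7 124.7 1.0240386164021436
LR -76.5 137.9 158.7 0.7761740666826568
plateR -75.2 141.8 196.2 5.51169357233782
screwL -13.9 130.7 165.6 0.5616262865058578
screwR -66.2 134.9 169.4 0.08459963103451897
tooth -29.5 48.1 86.6 1.3851583953418172
216 [(141, 146, 148), (135, 139, 141), (136, 141, 142), (135, 140, 142), (134, 139, 141), (136, 141, 142), (135, 140, 141), (136, 140, 142), (135, 139, 141)]
217 [(138, 142, 144), (136, 139, 142), (137, 141, 143), (137, 141, 143), (136, 140, 142), (135, 140, 142), (136, 140, 142), (137, 141, 143), (136, 141, 142)]
218 [(135, 140, 142), (136, 140, 143), (136, 141, 142), (135, 140, 142), (136, 140, 142), (136, 140, 143), (137, 140, 141), (137, 139, 139), (136, 139, 140)]
219 [(132, 138, 139), (134, 139, 141), (137, 141, 143), (135, 140, 142), (136, 140, 142), (134, 138, 140), (135, 142, 146), (129, 133, 138), (114, 131, 139)]
220 [(144, 143, 144), (124, 128, 130), (131, 134, 136), (131, 135, 137), (129, 133, 136), (122, 125, 126), (64, 131, 162), (79, 148, 178), (66, 131, 159)]
221 [(229, 215, 211), (122, 125, 126), (130, 134, 135), (129, 1
[... 1504 characters left out ...]
05), (194, 185, 181), (126, 145, 153), (81, 115, 133), (42, 109, 131)]
232 [(27, 105, 131), (237, 216, 210), (215, 204, 200), (216, 205, 202), (219, 208, 204), (225, 211, 207), (235, 218, 213), (201, 191, 187), (133, 152, 161)]
233 [(81, 119, 138), (228, 212, 207), (213, 203, 199), (213, 203, 200), (212, 202, 198), (214, 203, 199), (225, 214, 209), (227, 213, 208), (235, 217, 211)]
234 [(193, 187, 184), (212, 201, 197), (181, 172, 170), (173, 165, 163), (143, 136, 135), (132, 126, 124), (129, 123, 121), (123, 118, 116), (140, 133, 130)]
235 [(142, 134, 132), (167, 158, 158), (135, 129, 128), (136, 130, 127), (137, 131, 129), (139, 134, 132), (139, 133, 131), (137, 131, 131), (143, 138, 135)]
```

Call:
servo_tool([
  [0, 0, -0.06],
  [0, 0, -0.06],
  [0, 0, -0.06],
  [0, 0, -0.06],
  [0, 0, 0],
  [0, 0, 0],
  [0, 0, 0],
  [0, 0, 0],
], spin=[0, 0, 0, 0, 0, 0, 0, 0])

```text
time: 7.75
tool_pos: [491.5, 79.9, 105.4]
tcp_rot: [-3.141, 0.001, 0.674]
contact_force: [-0.6, 0.4, 0.5]
grip_width: 0.1
finger_force: 0.0
```

```bash
cat >> h.py <<'E'
A0=np.radians(37.9);u=np.array([np.cos(A0),np.sin(A0),0]);v=np.array([-u[1],u[0],0]);zz=np.array([0,0,1.]);O=np.array([550.66,65.23,0])
def S(p): p=np.asarray(p)-O; return np.round([p@u,p@v,p[2]],1)
def W(x,y,z): return O+x*u+y*v+z*zz
def hookcols():
    for n,r,cs in(("scene",(225,195,272,250),range(230,270,3)),("side",(255,195,300,250),range(255,300,3))):
        f,K,T=cap(n);h=cv2.cvtColor(f,cv2.COLOR_BGR2HSV);m=cv2.inRange(h,(15,110,70),(32,255,255));M=np.zeros_like(m);M[r[1]:r[3],r[0]:r[2]]=m[r[1]:r[3],r[0]:r[2]]
        k,l,st,ce=cv2.connectedComponentsWithStats(M);j=1+np.argmax(st[1:,4]);ys,xs=np.where(l==j)
        print(n,st[j].tolist(),[(c,int(ys[xs==c].min()),int(ys[xs==c].max())) for c in cs if (xs==c).any()])
E
python3 - <<'E'
from h import *
hookcols();print(S(monitor.get_obs()["tool_pos"]))
E
```

```text
scene [231, 221, 37, 16, 197] [(233, 225, 232), (236, 221, 228), (239, 222, 229), (242, 223, 229), (245, 227, 230), (248, 227, 231), (251, 228, 231), (254, 229, 233), (257, 230, 234), (260, 231, 235), (263, 230, 234), (266, 232, 234)]
side [257, 204, 43, 25, 392] [(258, 225, 227), (261, 215, 226), (264, 216, 222), (267, 218, 222), (270, 217, 222), (273, 219, 222), (276, 220, 222), (279, 220, 223), (282, 219, 224), (285, 218, 225), (288, 219, 226), (291, 210, 223), (294, 204, 224), (297, 204, 225)]
[-37.6  47.8 105.5]
```

```bash
python3 - <<'E'
from h import *
q,K,T=cap("scene");o=monitor.get_obs()
print(proj(K,T,o["tool_pos"]),proj(K,T,o["tool_pos"]+[0,0,25]))
for r in range(198,225): print(r,[tuple(int(x) for x in q[r,c]) for c in (231,235,237,239,241,243,247)])
for n,p in(("scene",None),):
  pass
f,K,T=cap("wrist");print(proj(K,T,o["tool_pos"]),proj(K,T,o["tool_pos"]+[0,0,25]))
for r in range(200,262,3): print(r,[tuple(int(x) for x in f[r,c]) for c in (236,244,250,256,262,268,276)])
E
```

```text
[238.6229988  217.20571384] [238.63003714 207.85857281]
198 [(130, 135, 137), (135, 140, 142), (136, 140, 142), (136, 141, 142), (137, 141, 143), (136, 141, 142), (139, 144, 146)]
199 [(132, 136, 139), (137, 141, 143), (137, 141, 143), (137, 141, 143), (135, 139, 141), (137, 142, 143), (141, 146, 148)]
200 [(135, 140, 141), (136, 141, 141), (124, 129, 131), (132, 136, 138), (123, 128, 130), (133, 137, 138), (61, 56, 55)]
201 [(26, 21, 21), (125, 130, 131), (129, 133, 134), (129, 133, 134), (128, 133, 135), (130, 135, 137), (34, 32, 32)]
202 [(39, 38, 35), (125, 130, 131), (128, 131, 134), (129, 133, 136), (129, 133, 135), (132, 136, 138), (35, 35, 35)]
203 [(45, 41, 41), (137, 140, 142), (129, 134, 135), (130, 133, 136), (130, 134, 136), (133, 138, 140), (39, 38, 38)]
204 [(46, 42, 42), (179, 180, 181), (122, 126, 129), (123, 126, 129), (117, 121, 123), (119, 122, 125), (37, 37, 37)]
205 [(45, 43, 44), (108, 111, 113), (104, 108, 108), (106, 109, 111), (105, 108, 110), (107, 110, 112), (40, 37, 37)]
206 [(47, 45, 44), (111, 115, 117), (91, 92, 94), (90, 93, 93), (68, 69, 69), (73, 74
[... 3805 characters left out ...]
0, 156), (107, 115, 119), (107, 115, 118)]
245 [(43, 42, 41), (42, 40, 40), (140, 151, 155), (49, 87, 103), (140, 151, 156), (44, 42, 43), (44, 41, 41)]
248 [(43, 40, 40), (43, 41, 40), (141, 152, 157), (50, 88, 103), (142, 153, 159), (44, 43, 42), (44, 42, 42)]
251 [(43, 40, 41), (42, 40, 41), (140, 151, 156), (50, 87, 103), (138, 149, 155), (44, 43, 42), (42, 40, 39)]
254 [(47, 45, 43), (44, 42, 42), (136, 146, 152), (54, 91, 106), (119, 126, 131), (45, 42, 43), (44, 44, 42)]
257 [(45, 44, 43), (41, 40, 40), (132, 145, 150), (53, 90, 105), (116, 124, 127), (43, 42, 42), (42, 38, 40)]
260 [(42, 40, 39), (43, 42, 41), (62, 100, 120), (51, 88, 104), (77, 122, 148), (44, 41, 41), (42, 40, 40)]
```

```bash
python3 - <<'E'
from h import *
import pickle
s=pickle.load(open("s0.pkl","rb"))
for n in("scene","side"):
    K,T=s[n][1:]
    for x in(479,571,460,590):print(n,x,[(proj(K,T,(x,0,z))*800/512).round(0).tolist() for z in(195,214,223,261)])
c=np.zeros((500,800,3),np.uint8)
a=s["scene"][0][95:175,195:295];b=s["side"][0][75:155,200:320]
c[:320,:400]=cv2.resize(a,(400,320),interpolation=cv2.INTER_CUBIC);c[:267,400:]=cv2.resize(b,(400,267),interpolation=cv2.INTER_CUBIC)
cv2.imwrite("pics/i.png",c[:320])
E
```

```text
scene 479 [[409.0, 265.0], [409.0, 254.0], [410.0, 248.0], [410.0, 224.0]]
scene 571 [[356.0, 250.0], [356.0, 239.0], [356.0, 234.0], [356.0, 210.0]]
scene 460 [[420.0, 269.0], [421.0, 257.0], [421.0, 251.0], [422.0, 227.0]]
scene 590 [[346.0, 247.0], [346.0, 236.0], [345.0, 231.0], [345.0, 207.0]]
side 479 [[436.0, 241.0], [436.0, 228.0], [436.0, 222.0], [437.0, 194.0]]
side 571 [[369.0, 235.0], [369.0, 222.0], [369.0, 216.0], [367.0, 189.0]]
side 460 [[450.0, 242.0], [450.0, 229.0], [451.0, 223.0], [452.0, 195.0]]
side 590 [[356.0, 234.0], [355.0, 221.0], [355.0, 215.0], [353.0, 188.0]]
```

View pics/i.png

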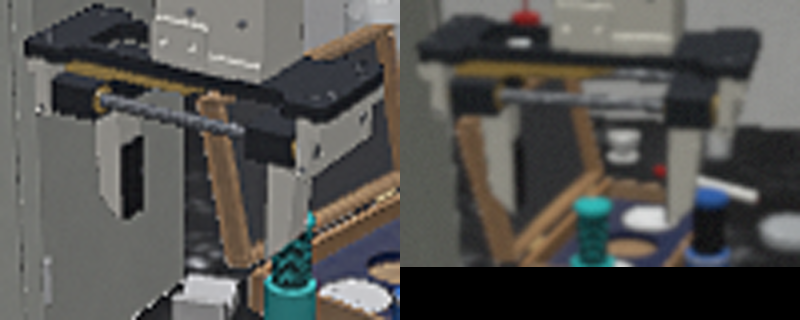

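The fingertips in both fixed views sit about 28 mm higher than the stated TCP: (353,234) against an expected (356,250) in 800x600 pixels. That also matches where the hook stopped. I'll use tip z = TCP z + 28 and press further, watching the force.

Call:
servo_tool([
  [0, 0, 0.1],
  [0, 0, 0.1],
  [0, 0, 0.04],
  [0, 0, 0.03],
  [0, 0, 0.03],
  [0, 0, 0.02],
  [0, 0, 0.02],
  [0, 0, 0],
], spin=[0, 0, 0, 0, 0, 0, 0, 0])

```text
time: 8.95
tool_pos: [491.5, 79.8, 37.5]
tcp_rot: [-3.141, 0.0, 0.674]
contact_force: [0.3, 0.6, -0.4]
grip_width: 0.4
finger_force: 0.0
```

Call:
servo_tool([
  [0, 0, 0.005],
  [0, 0, 0.005],
  [0, 0, 0.005],
  [0, 0, 0],
  [0, 0, 0],
  [0, 0, 0],
  [0, 0, 0],
  [0, 0, 0],
], spin=[0, 0, 0, 0, 0, 0, 0, 0])

```text
time: 9.95
tool_pos: [491.7, 79.9, 34.7]
tcp_rot: [3.142, 0.0, 0.674]
contact_force: [-1.0, 0.2, 0.2]
grip_width: 0.5
finger_force: 0.1
```

```bash
python3 - <<'E'
from h import *
hookcols();o=monitor.get_obs();print(S(o["tool_pos"]),o["contact_force"])
E
```

```text
scene [230, 230, 38, 12, 190] [(230, 233, 241), (233, 231, 241), (236, 233, 236), (239, 233, 236), (242, 233, 236), (245, 232, 236), (248, 232, 236), (251, 232, 236), (254, 232, 236), (257, 232, 236), (260, 232, 236), (263, 232, 234), (266, 233, 235)]
side [256, 219, 43, 20, 231] [(258, 226, 238), (261, 227, 231), (264, 227, 231), (267, 227, 230), (270, 227, 229), (273, 226, 229), (276, 225, 228), (279, 224, 228), (282, 223, 227), (285, 222, 227), (288, 221, 226), (291, 221, 223), (294, 219, 224), (297, 219, 226)]
[-37.5  47.8  34.7] [ 0.42623924 -0.42209839  0.5992995 ]
```

Call:
servo_tool([
  [0, 0, 0.005],
  [0, 0, 0.005],
  [0, 0, 0.005],
  [0, 0, 0.0],
  [0, 0, 0],
  [0, 0, 0],
  [0, 0, 0],
  [0, 0, 0],
], spin=[0, 0, 0, 0, 0, 0, 0, 0])

```text
time: 11.05
tool_pos: [491.7, 79.9, 31.7]
tcp_rot: [3.142, -0.0, 0.674]
contact_force: [-0.3, 0.6, -0.3]
grip_width: 0.7
finger_force: 0.0
```

Call:
servo_tool([
  [0, 0, 0.005],
  [0, 0, 0.005],
  [0, 0, 0],
  [0, 0, 0.0],
  [0, 0, 0],
  [0, 0, 0],
  [0, 0, 0],
  [0, 0, 0],
], spin=[0, 0, 0, 0, 0, 0, 0, 0])

```text
time: 12.05
tool_pos: [492.0, 79.9, 30.4]
tcp_rot: [3.141, -0.001, 0.674]
contact_force: [-1.2, 0.4, 6.4]
grip_width: 0.4
finger_force: 3.3
```

```bash
python3 - <<'E'
from h import *
hookcols();o=monitor.get_obs();print(S(o["tool_pos"]),o["contact_force"])
E
```

```text
scene [230, 231, 38, 13, 185] [(230, 234, 242), (233, 235, 243), (236, 234, 237), (239, 235, 237), (242, 234, 237), (245, 233, 237), (248, 233, 237), (251, 233, 237), (254, 233, 237), (257, 232, 236), (260, 232, 236), (263, 232, 234), (266, 233, 235)]
side [256, 221, 43, 19, 176] [(258, 227, 239), (261, 229, 233), (264, 229, 232), (267, 228, 231), (270, 229, 230), (273, 228, 230), (276, 227, 229), (279, 226, 228), (282, 225, 227), (285, 225, 227), (288, 224, 226), (291, 223, 223), (294, 221, 224), (297, 221, 226)]
[-37.3  47.6  30.4] [-1.81052768 -0.05502666  7.09842309]
```

The hook is down: 6.4 N back at the pad and an arm angle near 0. Next I'll locate the gun, its stand and the turquoise decoy.

```bash
python3 - <<'E'
from h import *
import pickle
s=pickle.load(open("s0.pkl","rb"))
A=s["scene"][1:];B=s["side"][1:];C=s["w2"][1:]
q=np.array([plane(*C,np.array(p)*.64,6)[:2] for p in((648,268),(712,315),(655,378),(590,335))]);print("stand",q.round(1).tolist(),q.mean(0),np.linalg.norm(q-np.roll(q,1,0),axis=1))
print("teal",tri((*A,(267.5,169.3)),(*B,(257.3,153.3))),tri((*A,(266.3,191)),(*B,(257.5,179.5))))
for z in(85,100,109,158):print("gun px @stand",z,proj(*A,[*q.mean(0),z]),proj(*B,[*q.mean(0),z]))
for n in("scene","side"):
    f=s[n][0];h=cv2.cvtColor(f,cv2.COLOR_BGR2HSV)
    m=cv2.inRange(h,(100,80,40),(125,255,255));M=np.zeros_like(m);M[130:190,280:312]=m[130:190,280:312]
    ys,xs=np.where(M>0)
    for r in range(ys.min(),ys.max()+1,2):
        x=xs[ys==r]; print(n,r,(int(x.min()),int(x.max())) if len(x) else None,end=';')
    print()
print("level",[tri((*A,(235,192)),(*B,(226,187)))])
E
```

```text
stand [[511.4, -173.6], [516.1, -248.5], [444.0, -253.6], [438.1, -177.3]] [ 477.40995535 -213.23634725] [73.34787196 74.99960223 72.29338514 76.4945026 ]
teal (array([ 567.16519159, -193.74144356,   93.00744927]), [5.090939846584432, 5.0909398465844315]) (array([ 568.43439672, -194.26834366,   16.64421493]), [0.08749915202145138, 0.087499152021476])
gun px @stand 85 [299.41348575 175.27896938] [291.33942759 157.54842803]
gun px @stand 100 [299.77483281 170.42218663] [291.55382694 152.55788901]
gun px @stand 109 [299.99369046 167.48057132] [291.68406365 149.52639024]
gun px @stand 158 [301.21300427 151.09205495] [292.41495799 132.5134808 ]
scene 149 (297, 306);scene 151 (296, 306);scene 153 (290, 305);scene 155 (287, 304);scene 157 (281, 284);scene 159 (288, 311);scene 161 (284, 311);scene 163 (280, 309);scene 165 (289, 306);scene 167 (292, 305);scene 169 (295, 305);scene 171 (293, 294);scene 173 (290, 305);scene 175 (293, 305);scene 177 (293, 305);scene 179 (293, 305);scene 181 (295, 303);scene 183 (294, 294);
side 131 (290, 293);side 133 (289, 297);side 135 (289, 298);side 137 (289, 297);side 139 None;side 141 (285, 287);side 143 (284, 286);side 145 (280, 284);side 147 (280, 282);side 149 (280, 298);side 151 (286, 298);side 153 (286, 292);side 155 (286, 298);side 157 (286, 298);side 159 (286, 298);side 161 (285, 298);side 163 (287, 296);
level [(array([ 650.29424404, -155.68725648,    6.03454984]), [1.1209101563753527, 1.1209101563753887])]
```

Call:
servo_tool([
  [0, 0, -0.25],
  [0, 0, -0.3],
  [0, 0, -0.2],
  [0, 0, 0],
  [-0.24, 0.26, 0],
  [-0.24, 0.26, 0],
  [-0.0, 0.0, 0],
  [0, 0, 0],
], spin=[0, 0, 0, 0, 0, 0, 0, 0], hand=1)

```text
time: 13.15
tool_pos: [482.2, -44.4, 178.7]
tcp_rot: [-3.14, 0.001, 0.673]
contact_force: [0.6, 0.9, -0.6]
grip_width: 75.8
finger_force: 0.0
```

Call:
servo_tool([
  [-0.18, 0.214, 0],
  [-0.18, 0.214, 0],
  [-0.184, 0.214, 0],
  [0, 0, 0],
  [0, 0, 0],
  [0, 0, 0],
  [0, 0, 0],
  [0, 0, 0],
], spin=[0, 0, 0, 0, 0, 0, 0, 0])

```text
time: 14.15
tool_pos: [478.1, -212.3, 179.9]
tcp_rot: [3.141, -0.0, 0.675]
contact_force: [-0.6, -0.6, 0.2]
grip_width: 92.2
finger_force: 0.0
```

```bash
python3 - <<'E'
from h import *
f,K,T=cap("wrist");o=monitor.get_obs();print(o["tool_pos"],o["tcp_rot"])
h=cv2.cvtColor(f,cv2.COLOR_BGR2HSV);m=cv2.inRange(h,(104,110,50),(122,255,255))
k,l,st,ce=cv2.connectedComponentsWithStats(m);print([(st[j].tolist(),ce[j].round(1).tolist()) for j in range(1,k) if st[j,4]>25])
for p in((477.4,-213.2,159),(477.4,-213.2,109),(477.4,-213.2,67)):print(proj(K,T,p))
cv2.imwrite("pics/j.png",f)
E
```

```text
[ 478.02444525 -212.52810326  179.86645805] [ 3.14131230e+00 -1.60582063e-04  6.74657799e-01]
[([238, 168, 34, 13, 132], [254.9, 172.0]), ([235, 175, 39, 55, 1489], [254.5, 204.9])]
[255.94853215 212.83048358]
[255.99610123 193.78109418]
[256.02485174 182.26774107]
```

Call:
servo_tool([
  [0, 0, 0.2],
  [0, 0, 0.15],
  [0, 0, 0.1],
  [0, 0, 0.04],
  [0, 0, 0],
  [0, 0, 0],
  [0, 0, 0],
  [0, 0, 0],
], spin=[0, 0, 0, 0, 0, 0, 0, 0])

```text
time: 15.2
tool_pos: [478.1, -213.1, 82.2]
tcp_rot: [3.141, -0.0, 0.674]
contact_force: [0.1, -0.9, -0.2]
grip_width: 91.9
finger_force: 0.0
```

Call:
servo_tool([
  [0, 0, 0],
  [0, 0, 0],
  [0, 0, 0],
  [0, 0, 0],
  [0, 0, 0],
  [0, 0, 0],
  [0, 0, 0],
  [0, 0, 0],
], spin=[0, 0, 0, 0, 0, 0, 0, 0], hand=-1)

```text
time: 16.2
tool_pos: [477.8, -212.9, 81.7]
tcp_rot: [-3.141, -0.0, 0.674]
contact_force: [-0.4, 0.8, 1.2]
grip_width: 29.7
finger_force: 30.0
```

The grip width is 29.7 mm, so the pads are probably across the hexagon's corners. I'll re-grip 30° round.

Call:
servo_tool([
  [0, 0, 0],
  [0, 0, 0],
  [0, 0, 0],
  [0, 0, 0],
  [0, 0, 0],
  [0, 0, 0],
  [0, 0, 0],
  [0, 0, 0],
], spin=[0, 0, 0.112, 0.112, 0.11, 0, 0, 0], hand=0)

```text
time: 17.2
tool_pos: [477.8, -213.0, 81.7]
tcp_rot: [-3.142, -0.0, 0.151]
contact_force: [-0.3, 0.2, 0.5]
grip_width: 46.1
finger_force: 0.0
```

Call:
servo_tool([
  [0, 0, 0],
  [0, 0, 0],
  [0, 0, 0],
  [0, 0, 0],
  [0, 0, 0],
  [0, 0, 0],
  [0, 0, 0],
  [0, 0, 0],
], spin=[0, 0, 0, 0, 0, 0, 0, 0], hand=-1)

```text
time: 18.2
tool_pos: [477.9, -212.9, 81.7]
tcp_rot: [-3.141, -0.0, 0.149]
contact_force: [-0.8, 0.8, 1.5]
grip_width: 29.5
finger_force: 30.0
```

Call:
servo_tool([
  [0, 0, 0],
  [0, 0, 0],
  [0, 0, 0],
  [0, 0, 0.015],
  [0, 0, 0],
  [0, 0, 0],
  [0, 0, 0],
  [0, 0, 0],
], spin=[0, 0, 0, 0, 0, 0, 0, 0], hand=-0.2)

```text
time: 19.2
tool_pos: [477.9, -213.0, 78.8]
tcp_rot: [3.141, -0.0, 0.149]
contact_force: [0.2, 0.6, 0.6]
grip_width: 36.6
finger_force: 0.0
```

Call:
servo_tool([
  [0, 0, 0],
  [0, 0, 0],
  [0, 0, 0],
  [0, 0, 0],
  [0, 0, 0],
  [0, 0, 0],
  [0, 0, 0],
  [0, 0, 0],
], spin=[0, 0, 0, 0, 0, 0, 0, 0], hand=-1)

```text
time: 20.2
tool_pos: [477.9, -213.0, 78.8]
tcp_rot: [3.142, -0.0, 0.149]
contact_force: [-0.3, 2.0, 1.1]
grip_width: 29.1
finger_force: 30.0
```

```bash
python3 - <<'E'
from h import *
o=monitor.get_obs();t=o["tool_pos"]
q,K,T=cap("scene");g,K2,T2=cap("side");f,K3,T3=cap("wrist")
for n,k,tt in(("sc",K,T),("si",K2,T2),("wr",K3,T3)):print(n,[proj(k,tt,[477.5,-213,z]).round(1).tolist() for z in(67,109,151,159)])
c=np.zeros((600,800,3),np.uint8)
c[:350,:400]=cv2.resize(q[125:195,265:345],(400,350),interpolation=cv2.INTER_CUBIC);c[:350,400:]=cv2.resize(g[110:180,255:335],(400,350),interpolation=cv2.INTER_CUBIC)
c[350:600,:400]=cv2.resize(f[160:260,176:336],(400,250),interpolation=cv2.INTER_CUBIC)
c[350:,400:]=cv2.resize(f[140:340,96:416],(400,250))
cv2.imwrite("pics/k.png",c)
E
```

```text
sc [[298.9, 181.1], [299.9, 167.5], [301.0, 153.5], [301.2, 150.8]]
si [[291.0, 163.5], [291.6, 149.6], [292.3, 135.0], [292.4, 132.2]]
wr [[255.2, 216.8], [254.9, 242.5], [254.5, 283.2], [254.4, 293.9]]
```

View pics/k.png

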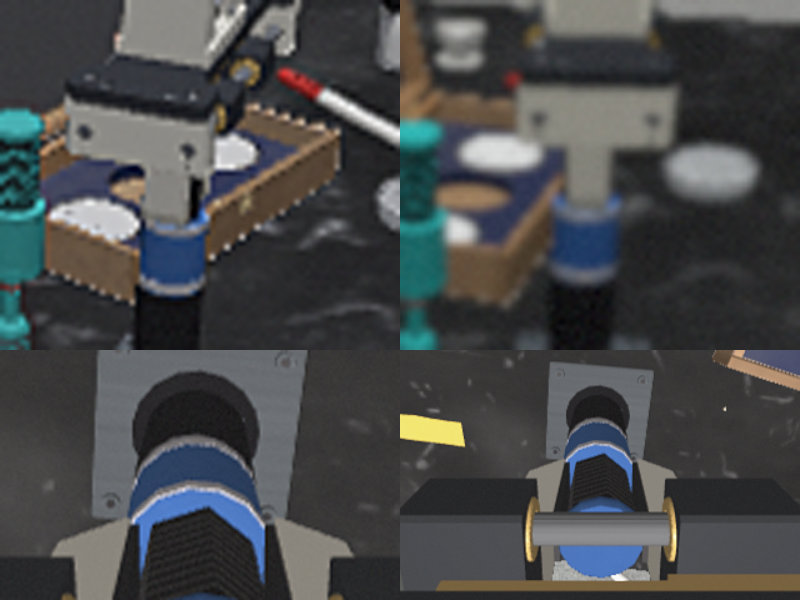

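The picture shows the fingertips about at the blue shoulder, (175,222) in the scene crop. In the wrist crop (205,540) the hexagon's edge faces the camera, so the flats face the pads. A gap beside the grip shows the pads are riding on the tail cap. I'll lower a little until the tips touch the shoulder.

Call:
servo_tool([
  [0, 0, 0],
  [0, 0, 0],
  [0, 0, 0.005],
  [0, 0, 0.0],
  [0, 0, 0.005],
  [0, 0, 0],
  [0, 0, 0],
  [0, 0, 0],
], spin=[0, 0, 0, 0, 0, 0, 0, 0], hand=-0.28)

```text
time: 21.35
tool_pos: [478.1, -212.9, 77.7]
tcp_rot: [3.141, -0.001, 0.149]
contact_force: [-1.5, 3.3, 8.9]
grip_width: 33.0
finger_force: 5.3
```

```bash
python3 - <<'E'
from h import *
o=monitor.get_obs();print(o["tool_pos"],o["contact_force"],o["grip_width"],o["time"])
E
```

```text
[ 478.10779885 -212.8770478    77.65500147] [-1.54850498  3.26832847  8.86058957] 32.99846564593825 21.35
```

Call:
servo_tool([
  [0, 0, 0],
  [0, 0, 0],
  [0, 0, 0],
  [0, 0, 0],
  [0, 0, 0],
  [0, 0, 0],
  [0, 0, 0],
  [0, 0, 0],
], spin=[0, 0, 0, 0, 0, 0, 0, 0], hand=-1)

```text
time: 22.35
tool_pos: [478.0, -211.9, 77.7]
tcp_rot: [-3.14, -0.001, 0.149]
contact_force: [-2.0, 6.0, 11.1]
grip_width: 29.5
finger_force: 31.2
```

The tips now touch the shoulder at TCP z = 77.8, so tip = TCP + 31, and the pads hold the tail cap. I'll lift 46 mm so that only the coupler stays in the tube, then lever the gun over against the rim.

Call:
servo_tool([
  [0, 0, -0.03],
  [0, 0, -0.05],
  [0, 0, -0.05],
  [0, 0, -0.05],
  [0, 0, -0.05],
  [0, 0, 0],
  [0, 0, 0],
  [0, 0, 0],
], spin=[0, 0, 0, 0, 0, 0, 0, 0])

```text
time: 23.35
tool_pos: [477.6, -212.9, 122.3]
tcp_rot: [-3.141, 0.001, 0.149]
contact_force: [-0.3, -0.3, -2.7]
grip_width: 29.1
finger_force: 30.4
```

```bash
cat >> h.py <<'E'
def blue(box1,box2,P):
    r={}
    for n,b in(("scene",box1),("side",box2)):
        f,K,T=cap(n);h=cv2.cvtColor(f,cv2.COLOR_BGR2HSV);m=cv2.inRange(h,(105,125,60),(122,255,255));M=np.zeros_like(m);M[b[1]:b[3],b[0]:b[2]]=m[b[1]:b[3],b[0]:b[2]]
        k,l,st,ce=cv2.connectedComponentsWithStats(M);print(n,[(st[j].tolist(),ce[j].round(1).tolist()) for j in range(1,k) if st[j,4]>8])
E
python3 - <<'E'
from h import *
blue((270,90,330,190),(260,70,330,175),0)
for n in("scene","side"):
    f,K,T=cap(n);print([proj(K,T,[477.5,-213,z]).round(1).tolist() for z in(109,88,155,134,113,196,205)])
E
```

```text
scene [([294, 156, 13, 11, 117], [300.1, 161.6])]
side [([286, 139, 14, 9, 108], [292.2, 142.9])]
[[299.9, 167.5], [299.4, 174.3], [301.1, 152.1], [300.5, 159.2], [300.0, 166.2], [302.1, 138.0], [302.4, 134.8]]
[[291.6, 149.6], [291.3, 156.6], [292.3, 133.6], [292.0, 141.0], [291.7, 148.2], [293.0, 118.7], [293.1, 115.4]]
```

Call:
servo_tool([
  [-0.047, 0, 0],
  [-0.047, 0, -0.002],
  [-0.047, 0, 0.004],
  [-0.046, 0, 0.008],
  [-0.045, 0, 0.011],
  [-0.045, 0, 0.013],
  [-0.044, 0, 0.017],
  [-0.043, 0, 0.02],
], spin=[0, 0, 0, 0, 0, 0, 0, 0])

```text
time: 24.55
tool_pos: [405.2, -224.0, 108.3]
tcp_rot: [3.141, 0.0, 0.149]
contact_force: [1.4, 0.1, -2.2]
grip_width: 29.1
finger_force: 30.0
```

```bash
python3 - <<'E'
from h import *
blue((270,90,370,200),(260,70,370,185),0);o=monitor.get_obs();print(o["tool_pos"],o["contact_force"],o["grip_width"])
f,K,T=cap("scene");cv2.imwrite("pics/l.png",f)
E
```

```text
scene [([314, 153, 7, 10, 16], [316.3, 157.9]), ([307, 158, 15, 14, 118], [312.7, 165.0]), ([362, 194, 4, 6, 11], [363.6, 197.0])]
side [([299, 137, 14, 14, 116], [305.4, 143.8])]
[ 404.78491604 -223.75714104  108.0247751 ] [ 2.08538242  0.72974579 -2.16385672] 29.27242227226157
```

```bash
python3 - <<'E'
from h import *
import pickle
s=pickle.load(open("s0.pkl","rb"))
p,r=tri((*s["scene"][1:],(312.7,165)),(*s["side"][1:],(305.4,143.8)));print("barrel",p,r)
for n,b in(("w2",(280,55,320,100)),("wrist",(215,140,250,175)),("scene",(240,208,255,226)),("side",(260,198,276,216))):
    f,K,T=s[n];h=cv2.cvtColor(f,cv2.COLOR_BGR2HSV);m=cv2.inRange(h,(10,80,60),(32,255,255));M=np.zeros_like(m);M[b[1]:b[3],b[0]:b[2]]=m[b[1]:b[3],b[0]:b[2]]
    k,l,st,ce=cv2.connectedComponentsWithStats(M)
    j=1+np.argmax(st[1:,4]);ys,xs=np.where(l==j);print(n,st[j].tolist(),ce[j].round(1),[(int(y),int(xs[ys==y].min()),int(xs[ys==y].max())) for y in range(ys.min(),ys.max()+1,2)])
    for a in(-53,-48,-43):
        print(a,[proj(K,T,W(a-.5*t,0,63+.866*t)).round(1).tolist() for t in(0,6,18,25)])
E
```

```text
barrel [ 441.32990663 -213.20554327  127.61812445] [1.2025000081937618, 1.202500008193668]
w2 [293, 68, 15, 22, 260] [300.1  78.8] [(68, 300, 300), (70, 296, 303), (72, 293, 306), (74, 293, 307), (76, 293, 307), (78, 293, 307), (80, 293, 306), (82, 293, 307), (84, 295, 307), (86, 296, 306), (88, 297, 304)]
-53 [[299.4, 64.3], [300.0, 66.9], [301.3, 72.3], [302.1, 75.6]]
-48 [[299.6, 58.9], [300.2, 61.4], [301.5, 66.7], [302.3, 70.0]]
-43 [[299.7, 53.5], [300.4, 55.9], [301.7, 61.1], [302.5, 64.2]]
wrist [222, 147, 19, 20, 238] [231. 157.] [(147, 233, 233), (149, 230, 237), (151, 228, 239), (153, 226, 239), (155, 227, 240), (157, 224, 240), (159, 222, 238), (161, 222, 236), (163, 222, 231), (165, 222, 230)]
-53 [[242.1, 147.9], [239.7, 150.3], [234.7, 155.3], [231.7, 158.4]]
-48 [[245.7, 145.0], [243.3, 147.4], [238.4, 152.4], [235.4, 155.4]]
-43 [[249.3, 142.2], [247.0, 144.5], [242.2, 149.4], [239.2, 152.4]]
scene [245, 208, 10, 15, 69] [250.1 215.3] [(208, 254, 254), (210, 250, 254), (212, 250, 254), (214, 249, 253), (216, 248, 253), (218, 246, 250), (220, 245, 250), (222, 247, 249)]
-53 [[242.9, 220.8], [244.2, 219.0], [246.7, 215.2], [248.2, 213.0]]
-48 [[240.8, 221.0], [242.1, 219.1], [244.6, 215.3], [246.1, 213.1]]
-43 [[238.8, 221.1], [240.0, 219.2], [242.5, 215.4], [244.0, 213.2]]
side [264, 202, 10, 12, 66] [268.6 207.3] [(202, 269, 272), (204, 267, 273), (206, 267, 273), (208, 267, 269), (210, 264, 269), (212, 264, 269)]
-53 [[262.0, 213.3], [263.2, 211.0], [265.6, 206.4], [267.0, 203.7]]
-48 [[259.9, 213.9], [261.1, 211.6], [263.6, 207.0], [265.0, 204.3]]
-43 [[257.9, 214.4], [259.1, 212.2], [261.5, 207.6], [263.0, 204.9]]
```

Tilt measures about 32° (cap to barrel vector), and the nipple tip is at slide (-75, 1, 85), agreeing across two wrist views. I'll withdraw along the gun's axis and turn back to the slide's heading.

Call:
servo_tool([
  [-0.03, 0, -0.05],
  [-0.04, 0, -0.07],
  [-0.04, 0, -0.07],
  [-0.04, 0, -0.07],
  [0, 0, -0.04],
  [0, 0, -0.04],
  [0, 0, -0.04],
  [0, 0, 0],
], spin=[0, 0, 0, 0, -0.109, -0.109, -0.108, 0])

```text
time: 25.7
tool_pos: [376.2, -228.7, 185.6]
tcp_rot: [3.14, -0.0, 0.66]
contact_force: [-0.4, 0.0, -3.7]
grip_width: 29.6
finger_force: 30.9
```

```bash
python3 - <<'E'
from h import *
import pickle
s=pickle.load(open("s0.pkl","rb"))
o=monitor.get_obs();t=o["tool_pos"];print(t,o["tcp_rot"],o["contact_force"],o["grip_width"],S(t))
d=W(-167.6,.8,157.4)-t;a=o["tcp_rot"][2];print("move tool",d@[np.cos(a),np.sin(a),0],d@[np.sin(a),-np.cos(a),0],-d[2])
ce={}
for n in("scene","side"):
    f,K,T=cap(n);cv2.imwrite(f"pics/m_{n}.png",f);c=proj(K,T,t+[0,0,50])
    h=cv2.cvtColor(f,cv2.COLOR_BGR2HSV);m=cv2.inRange(h,(105,125,60),(122,255,255));M=np.zeros_like(m);x,y=c.astype(int);M[y-45:y+60,x-60:x+45]=m[y-45:y+60,x-60:x+45]
    k,l,st,cc=cv2.connectedComponentsWithStats(M);j=[i for i in range(1,k) if st[i,4]>12];print(n,c,[(st[i].tolist(),cc[i].round(1).tolist()) for i in j])
E
```

```text
[ 376.24168044 -228.65188313  185.61785752] [ 3.13962339e+00 -3.49129667e-04  6.59641325e-01] [-0.38251594  0.02280749 -3.68589483] 29.584804459879916 [-318.2 -124.8  185.6]
move tool 150.3269292415866 -125.83150724648449 28.217857516266122
scene [342.3334738  130.03249519] [([326, 137, 17, 15, 150], [333.3, 144.9])]
side [334.61202089 104.20088064] [([331, 92, 6, 4, 18], [333.4, 93.4]), ([320, 114, 16, 13, 140], [327.3, 120.2])]
```

Call:
servo_tool([
  [0.1, -0.084, 0],
  [0.13, -0.109, 0],
  [0.15, -0.126, 0],
  [0.15, -0.126, 0],
  [0.13, -0.109, 0],
  [0.09, -0.075, 0],
  [0, 0, 0],
  [0, 0, 0],
], spin=[0, 0, 0, 0, 0, 0, 0, 0])

```text
time: 26.8
tool_pos: [417.1, -37.4, 184.4]
tcp_rot: [3.142, 0.001, 0.66]
contact_force: [1.2, -0.1, -3.3]
grip_width: 29.5
finger_force: 30.5
```

```bash
cat > m.py <<'E'
from h import *
def meas(dark=True):
    o=monitor.get_obs();t=o["tool_pos"];print("tcp",S(t),o["tcp_rot"][2].round(3),o["contact_force"].round(1),o["grip_width"].round(1),o["time"])
    V={}
    for n in("scene","side"):
        f,K,T=cap(n);cv2.imwrite(f"pics/n_{n}.png",f);x,y=proj(K,T,t+[0,0,50]).astype(int)
        h=cv2.cvtColor(f,cv2.COLOR_BGR2HSV);m=cv2.inRange(h,(105,125,60),(122,255,255));M=np.zeros_like(m);M[y-25:y+60,x-60:x+30]=m[y-25:y+60,x-60:x+30]
        k,l,st,cc=cv2.connectedComponentsWithStats(M);j=1+np.argmax(st[1:,4]);r=cv2.minAreaRect(np.argwhere(l==j)[:,::-1].astype(np.float32));V[n]=(K,T,cc[j]);print(n,st[j].tolist(),cc[j].round(1),[np.round(q,1) for q in r])
    p,r=tri(V["scene"],V["side"]);print("barrel slide",S(p),r[0])
    cap0=t+[0,0,77];d=S(cap0)-S(p);print("tilt deg",np.degrees(np.arctan2(-d[0],d[2])),"len",np.hypot(d[0],d[2]))
    return V,p
if __name__=="__main__":
    V,p=meas()
    for th in(26,30,34):
        a=np.radians(th);o=monitor.get_obs();t=o["tool_pos"];c=t+[0,0,77]
        for n in V: print(th,n,[proj(V[n][0],V[n][1],c-k*(-np.sin(a)*u+np.cos(a)*zz)).round(1).tolist() for k in(67,88,121,146)])
E
python3 m.py
```

```text
Traceback (most recent call last):
  File "m.py", line 13, in <module>
    V,p=meas()
        ~~~~^^
  File "m.py", line 3, in meas
    o=monitor.get_obs();t=o["tool_pos"];print("tcp",S(t),o["tcp_rot"][2].round(3),o["contact_force"].round(1),o["grip_width"].round(1),o["time"])
                                                                                                              ^^^^^^^^^^^^^^^^^^^^^
AttributeError: 'float' object has no attribute 'round'
```

```bash
sed -i 's/o\["grip_width"\].round(1)/round(o["grip_width"],1)/' m.py; python3 m.py
```

```text
tcp [-168.4    1.1  184.4] 0.66 [ 1.2 -0.1 -3.3] 29.5 26.8
scene [276, 163, 18, 16, 177] [283.9 171. ] [array([284. , 171.1]), array([15.6, 12.3]), np.float64(21.0)]
side [294, 143, 18, 16, 194] [302.1 150.8] [array([302.1, 150.9]), array([16.4, 12.3]), np.float64(18.4)]
barrel slide [-145.8    4.9  196.6] 0.9102321930012377
tilt deg 19.22700591508441 len 68.62798263099388
26 scene [[280.9, 168.2], [276.5, 175.7], [269.9, 187.2], [264.9, 195.8]]
26 side [[298.6, 149.1], [294.5, 158.1], [288.1, 171.8], [283.3, 182.0]]
30 scene [[279.1, 167.4], [274.3, 174.7], [266.8, 185.9], [261.2, 194.3]]
30 side [[297.0, 148.5], [292.3, 157.3], [285.1, 170.9], [279.7, 181.0]]
34 scene [[277.4, 166.5], [272.1, 173.5], [263.8, 184.4], [257.6, 192.5]]
34 side [[295.4, 147.8], [290.2, 156.4], [282.2, 169.7], [276.3, 179.7]]
```

```bash
cat > c.py <<'E'
from h import *
import pickle,sys
s=pickle.load(open("s0.pkl","rb"))
def sil(lo=8,n_rows=75):
    for n,(x0,x1,y0,y1) in(("scene",(240,300,165,225)),("side",(255,315,145,215))):
        f,K,T=cap(n);d=np.abs(f.astype(int)-s[n][0].astype(int)).sum(2)
        h=cv2.cvtColor(f,cv2.COLOR_BGR2HSV)
        m=((d>60)&(f.max(2)>75)&(h[...,1]<70)).astype(np.uint8)
        print(n)
        for r in range(y0,y1,2):
            x=np.where(m[r,x0:x1])[0]+x0
            if len(x): print(r,"".join("#" if m[r,c] else "." for c in range(x0,x1)))
sil()
E
python3 c.py
```

```text
scene
165 ............................................######.#.#######
167 .....................................#...........##.##......
171 .........................................................##.
173 ...................................#..................#.....
175 ...................................###......................
177 ....................................#####...................
179 ........................................#########...........
181 ........................................##..................
183 .....................................####...................
185 ....................................#####...................
187 ..................................######....................
189 ...............................#########....................
191 ...............................##########...................
193 ...............................##########...................
195 .............................#########......................
197 .............................##########.....................
199 ..............................#########...........
[... 745 characters left out ...]
...............................####...............
167 .......................................######...............
169 .......................................#####................
171 ....................................#######.................
173 ..................................##########................
175 ..................................###########...............
177 .................................############...............
179 ................................##########..................
181 ...............................############.................
183 ................................##########..................
185 ....................................#####...................
```

```bash
python3 - <<'E'
from h import *
import pickle
s=pickle.load(open("s0.pkl","rb"));A=s["scene"][1:];B=s["side"][1:]
o=monitor.get_obs();t=o["tool_pos"];c=S(t+[0,0,77]);print("cap",c)
for a,b in(((273.3,197.8),(291.2,182.6)),((275.5,190),(294,174)),((278.5,183),(297.5,165))):
    p,r=tri((*A,a),(*B,b));q=S(p);d=c-q;print(q,r[0],"tilt",np.degrees(np.arctan2(-d[0],d[2])),"lat",np.degrees(np.arctan2(d[1],d[2])),np.linalg.norm(d))
# nipple tip via scene/side now, and diffs for expected
print("tip px",proj(*A,W(-75.2,.8,84.6)),proj(*B,W(-75.2,.8,84.6)))
E
```

```text
cap [-168.5    0.8  261.5]
[-124.8    0.5  123.3] 0.026312148239554224 tilt 17.54739155738513 lat 0.12437559229316525 144.94488607743287
[-128.4    4.5  146.3] 0.30196096969892944 tilt 19.19251026285513 lat -1.839596646153555 122.03581441527727
[-133.9    8.2  167.6] 0.5704233106097931 tilt 20.227687037123097 lat -4.506009433499438 100.34505468631725
tip px [252.23128718 212.92265304] [271.11071431 202.85511903]
```

The coupler mouth triangulates to slide (-125, 0.5, 123) and the tilt has sagged to 18°. I'll catch the nose of the nipple with the mouth, then swing the gripper round the nipple to restore 30°. Pre-approach first.

Call:
servo_tool([
  [0.05, 0, 0.03],
  [0.06, 0, 0.04],
  [0.06, 0, 0.04],
  [0.048, 0, 0.0315],
  [0, 0, 0],
  [0, 0, 0],
  [0, 0, 0],
  [0, 0, 0],
], spin=[0, 0, 0, 0, 0, 0, 0, 0])

```text
time: 28.0
tool_pos: [451.8, -10.3, 156.5]
tcp_rot: [3.141, -0.0, 0.661]
contact_force: [-1.3, -0.0, -3.4]
grip_width: 29.4
finger_force: 30.5
```

```bash
sed -i 's/(240,300,165,225)/(235,285,190,226)/;s/(255,315,145,215)/(255,305,170,216)/;s/y0,y1,2/y0,y1,1/' c.py; python3 c.py; python3 -c "
from h import *
o=monitor.get_obs();print(S(o['tool_pos']),o['contact_force'])"
```

```text
scene
190 ........................######....#...............
191 ..........................#########...............
192 .........................##.#.####................
193 ..........................##......................
194 .......................##.........................
195 .......................#####......................
196 .......................####.......................
197 ......................#####.......................
198 ......................#####.......................
199 ...................#######........................
200 ..................########........................
201 .................##########.......................
202 .................##########.......................
203 ..................#########.......................
204 .................##########.......................
205 ................###########.......................
206 ................##########........................
207 ...............###########........................
208 ...............########...........................
209 ...............##########....................
[... 1406 characters left out ...]
###########.......................
191 ................###########.......................
192 ................###########.......................
193 ...............############.......................
194 ..............############........................
195 ..............##########..........................
196 ..............##########..........................
197 ..............###########.........................
198 ..............###########.........................
199 ..............###########.........................
200 ................########..........................
201 ..................#####...........................
[-124.4    1.2  156.4] [-0.7678698   0.33081599 -4.20244587]
```

```bash
python3 - <<'E'
from h import *
import pickle
s=pickle.load(open("s0.pkl","rb"));A=s["scene"][1:];B=s["side"][1:]
o=monitor.get_obs();t=o["tool_pos"];c=S(t+[0,0,77])
for a,b in(((255,209.5),(274.3,198.3)),((256.8,204.5),(276.5,190.5)),((259.3,197.5),(278,183.5))):
    p,r=tri((*A,a),(*B,b));q=S(p);d=c-q;print(q,r[0],"tilt",np.degrees(np.arctan2(-d[0],d[2])),np.linalg.norm(d))
E
```

```text
[-81.3   4.1  96.3] 0.32331134900334846 tilt 17.45153510457061 143.7443216269777
[-85.    7.1 114.3] 2.505562230543873 tilt 18.304961141827178 125.5865438651769
[-91.3   1.5 128.5] 1.4470238011127945 tilt 17.512497292252075 109.99868181028353
```

Call:
servo_tool([
  [0.013, 0, 0.023],
  [0.013, 0, 0.023],
  [0.011, 0, 0.02],
  [0, 0, 0],
  [0, 0, 0],
  [0, 0, 0],
  [0, 0, 0],
  [0, 0, 0],
], spin=[0, 0, 0, 0, 0, 0, 0, 0])

```text
time: 29.1
tool_pos: [457.6, -5.6, 143.1]
tcp_rot: [3.141, -0.0, 0.661]
contact_force: [0.2, -0.3, -3.9]
grip_width: 29.3
finger_force: 30.5
```

```bash
python3 c.py|awk '/scene|side/||$1>196'; python3 -c "
from h import *
o=monitor.get_obs();f=o['contact_force'];print(S(o['tool_pos']),f@u,f@v,f[2],o['moment'])"
```

```text
scene
197 ......................#.#######...................
198 ......................###.........................
199 ....................#.............................
200 ....................####..........................
201 ....................####..........................
202 ...................#####..........................
203 ...................####...........................
204 ................#######...........................
205 ...............########...........................
206 ..............#########...........................
207 ..............##########..........................
208 ..............##########..........................
209 .............###########..........................
210 .............###########..........................
211 ............###########...........................
212 ............##########............................
213 ............########..#...........................
214 ............##########............................
215 .............#########............................
216 ...............######........................
[... 200 characters left out ...]
####..........................
198 .............###########..........................
199 ............############..........................
200 ...........############...........................
201 ...........##########.............................
202 ...........##########.............................
203 ...........###########............................
204 ...........###########............................
205 ...........##########.............................
206 ..............#######.............................
207 ..................#...............................
[-116.9    1.3  143.1] 0.4464669092578955 -0.8734150297841393 -2.5868183151417763 [ 0.00696191  0.101699   -0.02135396]
```

The mouth is over the nose, about 3 mm below its tip in both views. I'll swing the gripper along an arc round the nipple tip to 30°.

Call:
servo_tool([
  [0, 0, 0.006],
  [-0.0275, 0, 0.0105],
  [-0.028, 0, 0.0135],
  [-0.0275, 0, 0.0145],
  [-0.0265, 0, 0.0155],
  [-0.02, 0, 0.0135],
  [0, 0, 0],
  [0, 0, 0],
], spin=[0, 0, 0, 0, 0, 0, 0, 0])

```text
time: 30.2
tool_pos: [437.4, -21.5, 128.4]
tcp_rot: [3.141, -0.0, 0.661]
contact_force: [1.0, -0.3, -0.9]
grip_width: 29.2
finger_force: 30.0
```

```bash
python3 c.py|awk '/scene|side/||$1>190'; python3 -c "
from h import *
o=monitor.get_obs();f=o['contact_force'];print(S(o['tool_pos']),f@u,f@v,f[2],o['moment'])"
```

```text
scene
191 .......................#..........................
192 .......................#..........................
193 ......................###.........................
194 .......................###........................
195 .......................####.......................
196 .........................###......................
197 ..........................####....................
198 .........................#.####...................
199 .........................##..######...............
200 ..........................###.######..............
201 .......................##.........................
202 ......................#####.......................
203 ......................#####.......................
204 .....................#####........................
205 ..................##.#####........................
206 ................#########.........................
207 ................#########.........................
208 ................#########.........................
209 ...............##########.........................
210 ..............###########....................
[... 969 characters left out ...]
######.........................
199 .............############.........................
200 ............#############.........................
201 ...........#############..........................
202 ...........############...........................
203 ...........###########............................
204 ...........###########............................
205 ...........###########............................
206 .............#########............................
207 ................#####.............................
208 ..................##..............................
[-142.6    1.2  128.4] 0.4389603766871204 0.2812794654747818 -1.7023917465675678 [-0.06670665 -0.19196049 -0.02145551]
```

Captured: the mouth is still at the nose and the axis is near 29°. I'll push along the axis to snap on.

Call:
servo_tool([
  [0.003, 0, 0.009],
  [0.003, 0, 0.009],
  [0.003, 0, 0.009],
  [0.003, 0, 0.009],
  [0.003, 0, 0.009],
  [0, 0, 0],
  [0, 0, 0],
  [0, 0, 0],
], spin=[0, 0, 0, 0, 0, 0, 0, 0])

```text
time: 31.3
tool_pos: [439.5, -19.6, 119.4]
tcp_rot: [3.142, -0.0, 0.661]
contact_force: [1.8, -0.6, -0.4]
grip_width: 29.3
finger_force: 30.0
```

```bash
cat > st.py <<'E'
from h import *
o=monitor.get_obs();f=o['contact_force'];n=-.5*u+.866*zz
print(S(o['tool_pos']),"fx,fy,fz",(f@u).round(1),(f@v).round(1),f[2].round(1),"axial",(f@n).round(1),o['moment'],o['grip_width'],o['time'])
E
python3 st.py; python3 c.py|awk '/scene|side/||$1>190'
```

```text
[-139.8    1.3  119.4] fx,fy,fz 1.0 -1.6 -0.4 axial -0.9 [ 0.01575124 -0.24186963 -0.06129961] 29.334522007012602 31.3
scene
191 ....................................##########....
192 ......................................###.........
194 .....................#............................
195 .....................##...........................
196 .....................##...........................
197 .....................###..........................
198 ......................###.........................
199 .......................###........................
200 .......................#####......................
201 .......................#.####.....................
202 .......................##..#####.#................
203 ........................###.######................
204 .....................##...........................
205 ....................#####.........................
206 ....................#####.........................
207 ...................#####..........................
208 ...............#########..........................
209 ..............#########.............
[... 1574 characters left out ...]
#############...........................
204 .........#############............................
205 .........############.............................
206 ........############..............................
207 ............#####.#...............................
208 ..........#.###.##................................
209 ...........###.####...............................
210 ...##.......##.#####..............................
211 ...##..........####.#.............................
212 ..##............##..##............................
213 ..##..........##....###...........................
214 .##...........###....##...........................
215 .#.............###....##..........................
```

Call:
servo_tool([
  [0.005, 0, 0.0087],
  [0.005, 0, 0.0087],
  [0.005, 0, 0.0087],
  [0, 0, 0],
  [0, 0, 0],
  [0, 0, 0],
  [0, 0, 0],
  [0, 0, 0],
], spin=[0, 0, 0, 0, 0, 0, 0, 0])

```text
time: 32.4
tool_pos: [441.7, -18.4, 114.8]
tcp_rot: [3.141, 0.001, 0.662]
contact_force: [-4.1, -3.4, 8.1]
grip_width: 29.7
finger_force: 30.0
```

```bash
python3 st.py; python3 c.py|awk '/scene|side/||$1>196'
```

```text
[-137.3    1.   114.8] fx,fy,fz -5.3 -0.2 8.1 axial 9.7 [-0.4023099   0.43813626 -0.09757028] 29.65487497096525 32.4
scene
197 ...................###............................
198 ....................##............................
199 ....................###...........................
200 .....................###..........................
201 ......................###.........................
202 .......................####.......................
203 ........................#####.....................
204 .....................##...#######.................
205 ....................####....####..................
206 ....................#####.........................
207 ...................#####..........................
208 ...............#########..........................
209 ..............#########...........................
210 .............#########............................
211 .............#########............................
212 ............###########...........................
213 ...........#...#######............................
214 ...........############...............
[... 967 characters left out ...]
############............................
204 .........#############............................
205 .........############.............................
206 ........############..............................
207 ............#####.#...............................
208 .........##.###.##................................
209 ...#...#...########...............................
210 ...##..#....#######...............................
211 ..###.........######..............................
212 ..##............#####.............................
213 .###..........##....##............................
214 .##...........###....##...........................
215 .##............###....##..........................
```

Snapped: the coupler moved about 7 mm onto the head and is now still while the spring takes load. I'll push in the rest of the way.

Call:
servo_tool([
  [0.005, 0, 0.0087],
  [0.005, 0, 0.0087],
  [0.005, 0, 0.0087],
  [0.004, 0, 0.0065],
  [0, 0, 0],
  [0, 0, 0],
  [0, 0, 0],
  [0, 0, 0],
], spin=[0, 0, 0, 0, 0, 0, 0, 0])

```text
time: 33.5
tool_pos: [444.6, -16.2, 108.6]
tcp_rot: [3.14, 0.001, 0.662]
contact_force: [-5.1, -5.5, 11.6]
grip_width: 29.0
finger_force: 30.0
```

```bash
python3 st.py; python3 m.py|head -6; python3 c.py|awk '/scene|side/||$1>196'
```

```text
[-133.7    0.9  108.6] fx,fy,fz -7.4 -1.2 11.6 axial 13.7 [-0.59735359  0.67309214 -0.04516751] 29.001851037837348 33.5
tcp [-133.7    0.9  108.6] 0.662 [-5.1 -5.5 11.6] 29.0 33.5
scene [254, 189, 19, 17, 170] [262.3 198.1] [array([262.2, 198. ]), array([15.3, 12.5]), np.float64(33.7)]
side [272, 175, 19, 17, 192] [281.  183.7] [array([281. , 183.8]), array([16.7, 12.1]), np.float64(30.3)]
barrel slide [-98.3   2.1 126.7] 1.3340848998806836
tilt deg 31.006653289354 len 68.7195023264866
26 scene [[264.8, 197.6], [260.7, 204.7], [254.4, 215.5], [249.8, 223.6]]
scene
198 ..................#...............................
199 ..................##..............................
200 ..................##..............................
201 ...................##.............................
202 ...................###............................
203 ....................###...........................
204 .....................####.........................
205 ....................#######.......................
206 ....................###########...................
207 ...................#####..####
[... 1360 characters left out ...]
############............................
204 .........#############............................
205 ........#############.............................
206 ........############..............................
207 ............#####.#...............................
208 .........##.###.##................................
209 ......##...########...............................
210 ...##.##...########...............................
211 ..###.........######..............................
212 ..##............#####.............................
213 .###..........##....##............................
214 .##...........###....##...........................
215 .##............###....##..........................
```

Call:
servo_tool([
  [0.0035, 0, 0.006],
  [0, 0, 0],
  [0, 0, 0],
  [0, 0, 0],
  [0, 0, 0],
  [0, 0, 0],
  [0, 0, 0],
  [0, 0, 0],
], spin=[0, 0, 0, 0, 0, 0, 0, 0])

```text
time: 34.7
tool_pos: [445.2, -15.8, 107.4]
tcp_rot: [3.14, 0.001, 0.662]
contact_force: [-5.6, -5.5, 11.7]
grip_width: 29.0
finger_force: 30.0
```

```bash
python3 st.py; python3 - <<'E'
from h import *
hookcols()
import pickle
s=pickle.load(open("s0.pkl","rb"))
# red ring visible?
f,K,T=cap("scene");h=cv2.cvtColor(f,cv2.COLOR_BGR2HSV)
for n in("scene","side"):
    f,K,T=cap(n);h=cv2.cvtColor(f,cv2.COLOR_BGR2HSV);b=(248,195,275,215) if n=="scene" else (265,180,290,205)
    m=(cv2.inRange(h,(0,110,60),(8,255,255))|cv2.inRange(h,(172,110,60),(180,255,255)))[b[1]:b[3],b[0]:b[2]];print(n,"red px",int((m>0).sum()))
    # dropper/key moved?
    d=np.abs(f.astype(int)-s[n][0].astype(int)).sum(2)>70
    for nm,p in(("drop",(447,174,45)),("key",(360,50,0)),("level",(650,-155,6))):
        x,y=proj(K,T,p).astype(int);print(nm,int(d[y-12:y+13,x-10:x+11].sum()))
E
python3 st.py
```

```text
[-133.     0.8  107.4] fx,fy,fz -7.8 -0.9 11.7 axial 14.0 [-0.53397168  0.69353335 -0.01024596] 29.02136716937481 34.7
scene [230, 231, 38, 13, 204] [(230, 234, 242), (233, 235, 243), (236, 231, 238), (239, 231, 237), (242, 232, 237), (245, 233, 237), (248, 233, 237), (251, 233, 237), (254, 233, 237), (257, 232, 236), (260, 232, 236), (263, 232, 234), (266, 233, 235)]
side [256, 204, 44, 36, 422] [(258, 227, 239), (261, 227, 233), (264, 226, 232), (267, 226, 232), (270, 226, 230), (273, 226, 230), (276, 225, 229), (279, 223, 228), (282, 223, 227), (285, 220, 227), (288, 220, 226), (291, 210, 223), (294, 204, 224), (297, 204, 226)]
scene red px 0
drop 0
key 0
level 0
side red px 0
drop 0
key 0
level 0
[-133.     0.8  107.4] fx,fy,fz -7.4 0.0 11.5 axial 13.6 [-0.62929196  0.71200236 -0.03229676] 29.244373493484936 34.95
```

Call:
servo_tool([
  [0.004, 0, 0.0065],
  [0, 0, 0],
  [0, 0, 0],
  [0, 0, 0],
  [0, 0, 0],
  [0, 0, 0],
  [0, 0, 0],
  [0, 0, 0],
], spin=[0, 0, 0, 0, 0, 0, 0, 0])

```text
time: 35.95
tool_pos: [445.8, -15.4, 106.2]
tcp_rot: [3.14, 0.001, 0.662]
contact_force: [-5.0, -4.5, 12.9]
grip_width: 29.5
finger_force: 30.0
```

```bash
python3 st.py; python3 m.py|sed -n 2,5p; python3 - <<'E'
from h import *
for fn,b in(("pics/m_scene.png",(300,140,345,185)),("pics/m_side.png",(290,115,340,165)),("pics/n_scene.png",(245,195,275,222)),("pics/n_side.png",(262,180,292,212))):
    f=cv2.imread(fn);h=cv2.cvtColor(f,cv2.COLOR_BGR2HSV);m=(cv2.inRange(h,(0,90,50),(9,255,255))|cv2.inRange(h,(171,90,50),(180,255,255)))[b[1]:b[3],b[0]:b[2]];print(fn,int((m>0).sum()),(np.argwhere(m>0).mean(0)[::-1]+b[:2]) if m.any() else "")
E
```

```text
[-132.3    0.8  106.2] fx,fy,fz -6.7 -0.4 12.9 axial 14.5 [-0.59651118  0.7054688  -0.01968356] 29.514220323869605 35.95
scene [254, 190, 18, 17, 170] [261.6 199. ] [array([261.7, 199. ]), array([15. , 11.9]), np.float64(33.7)]
side [272, 176, 19, 18, 190] [280.5 184.9] [array([280.5, 185.1]), array([16.6, 11.8]), np.float64(28.6)]
barrel slide [-96.6   3.  124.7] 1.2796072183335216
tilt deg 31.39389694575071 len 68.53276588610736
pics/m_scene.png 26 [324.61538462 143.38461538]
pics/m_side.png 0 
pics/n_scene.png 0 
pics/n_side.png 0
```

The force has settled at about 17 N along the axis, the gun isn't slipping and the axis is about 30°. The hook is closed and the bystanders haven't moved, so I'm handing in.

```bash
python3 -c "
from h import *
print(workorder.close_job())"
```

```text
the job is handed in; nothing more can be done
None
```

I handed the job in at about 36 s with the hook closed, the coupler snapped onto the nipple and the gun held pressed in at about 17 N, at or near the nozzle's end stop; the dropper, hex key and level hadn't moved, and the hand-in returned no verdict.

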